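# Change the filter tubes in the sampling station

## Task

Slide the station's clear cover fully open, pull out every spent filter tube and lay it in the steel tray, and push every fresh tube lying on the bench into a collet of its own (any one), past the seal until it bottoms. Then slide the cover fully shut over the bay, leaving the other things on the bench where they are.

Things in the scene. Friction and masses are not known exactly. Their poses are not given: they have to be found in the camera images.
- station: fixed low grey unit, 240 x 270 mm, 58 mm high. Origin: on the bench under the middle of its collet face; x points level away from the robot (within 0.2 rad) into the collets, z up. The bay before the face is 100 mm long (x -0.1 to 0), 236 mm wide between side walls 58 mm high, open in front, floor 8 mm above the bench; clear cover above it. Behind the face a solid block 58 mm high
- collet_2 (a point): mouth centre of the middle of 3 push-fit collets, 34 mm above the bench, axes as station; collets 1 and 3 lie at +64 and -64 mm along y. Level bores along +x, 15 mm wide, 30 mm deep. From about 14 mm deep the seal's spring lips resist: pushing the nose past them and on until it bottoms takes 5 to 12 N. They hold the tube (it sags 5 deg); pulling it out takes about 5 N
- cover (a joint): clear flat cover (100 x 244 x 6 mm, underside 61 mm and top 67 mm above the bench) sliding along the station's x: 0 = shut over the bay, 0.11 m = fully open, pushed back over the block behind the collets. About 2 N of friction; stays where left
- cover_grip (a point): top middle of the upright black rib on the cover by which it is slid: 12 mm thick along the station's x, 56 mm along its y, 30 mm high (top 97 mm above the bench). Moves with the cover: at station x = -0.077 when shut, +0.033 when open, y = 0
- fresh_a: rigid filter tube, 105 mm long, 60 g: square white body 40 x 24 x 24 mm (grip across it), metal tube (nose) of 14 mm diameter standing 55 mm out of one end, 12 mm thick stub 10 mm out of the other. Origin: middle of the square body, on the axis; x along the axis to the nose. A fresh one, lying loose on the bench at the start (may be absent)
- fresh_a_nose (a point): tip of the nose of fresh_a, on its axis, 75 mm from its origin; the last 12 mm taper to 6 mm diameter; smooth metal
- fresh_b: rigid filter tube, 105 mm long, 60 g: square white body 40 x 24 x 24 mm (grip across it), metal tube (nose) of 14 mm diameter standing 55 mm out of one end, 12 mm thick stub 10 mm out of the other. Origin: middle of the square body, on the axis; x along the axis to the nose. A fresh one, lying loose on the bench at the start (may be absent)
- fresh_b_nose (a point): tip of the nose of fresh_b, on its axis, 75 mm from its origin; the last 12 mm taper to 6 mm diameter; smooth metal
- fresh_c: rigid filter tube, 105 mm long, 60 g: square white body 40 x 24 x 24 mm (grip across it), metal tube (nose) of 14 mm diameter standing 55 mm out of one end, 12 mm thick stub 10 mm out of the other. Origin: middle of the square body, on the axis; x along the axis to the nose. A fresh one, lying loose on the bench at the start (may be absent)
- fresh_c_nose (a point): tip of the nose of fresh_c, on its axis, 75 mm from its origin; the last 12 mm taper to 6 mm diameter; smooth metal
- spent_1: rigid filter tube, 105 mm long, 60 g: square white body 40 x 24 x 24 mm (grip across it), metal tube (nose) of 14 mm diameter standing 55 mm out of one end, 12 mm thick stub 10 mm out of the other. Origin: middle of the square body, on the axis; x along the axis to the nose. A spent one, seated fully home in collet 1 at the start (may be absent)
- spent_1_nose (a point): tip of the nose of spent_1, on its axis, 75 mm from its origin; the last 12 mm taper to 6 mm diameter; smooth metal
- spent_2: rigid filter tube, 105 mm long, 60 g: square white body 40 x 24 x 24 mm (grip across it), metal tube (nose) of 14 mm diameter standing 55 mm out of one end, 12 mm thick stub 10 mm out of the other. Origin: middle of the square body, on the axis; x along the axis to the nose. A spent one, seated fully home in collet 2 at the start (may be absent)
- spent_2_nose (a point): tip of the nose of spent_2, on its axis, 75 mm from its origin; the last 12 mm taper to 6 mm diameter; smooth metal
- spent_3: rigid filter tube, 105 mm long, 60 g: square white body 40 x 24 x 24 mm (grip across it), metal tube (nose) of 14 mm diameter standing 55 mm out of one end, 12 mm thick stub 10 mm out of the other. Origin: middle of the square body, on the axis; x along the axis to the nose. A spent one, seated fully home in collet 3 at the start (may be absent)
- spent_3_nose (a point): tip of the nose of spent_3, on its axis, 75 mm from its origin; the last 12 mm taper to 6 mm diameter; smooth metal
- tray: the open steel tray for spent tubes, fixed: 180 mm along its x, 150 mm along its y, walls 4 mm thick and 22 mm high, floor 4 mm; origin at the centre of its underside
- tape: bystander, to be left alone: roll of tape, 64 mm across, 19 mm high; origin at the middle of its underside
- dish: bystander, to be left alone: shallow clear petri dish, 86 mm across, 14 mm high; origin at the middle of its underside
- washbottle: bystander, to be left alone: white wash bottle, 60 mm across, 140 mm high; origin at the middle of its underside
- laser: bystander, to be left alone: red laser module, about 150 x 50 x 42 mm; origin at the middle of its underside
- controller: bystander, to be left alone: black controller box, 120 x 100 x 34 mm; origin at the middle of its underside
- driver: bystander, to be left alone: screwdriver lying down, handle to its -x

How it is judged:
By the outcome, as a careful person would: the job done as asked, in the order asked, and still so for the second after the job is handed in, with the robot touching nothing.
Of fresh_a, fresh_b, fresh_c only 2 to 3 are there at a start; the rules pass over those that are not, and their reading is None.
Of spent_1, spent_2, spent_3 only 2 to 2 are there at a start; the rules pass over those that are not, and their reading is None.
At some moment in a run one of fresh_a, fresh_b, fresh_c may be knocked a few centimetres aside while the robot is not near it.
Once in a run the grip may slacken for a moment while it holds something.
It also fails if it takes over 210 s, if anything falls off the work surface, if the arm or the gripper's body presses on something with over 40 N, if the wrist force passes 120 N, or if a joint passes its speed limit or range.

## Robot

A 6-joint arm with a two-finger parallel gripper is mounted at the origin on the work surface. World frame = base frame: x ahead of the robot, y to its left, z up, the work surface at z = 0. Lengths are in m, angles in rad, forces in N, time in s.
With the tool pointing down it reaches from about 0.35 to 0.85 m from the base axis. Payload 8.1 kg.
Tool frame: the origin (TCP) lies at the centre of the arm's flange, where the gripper is bolted on; the fingertips stand 186 mm ahead of it and the grasp point (between the pads) lies 167 mm ahead of it; z points along the fingers, y is the line along which they close (so a half turn about z gives the same grasp; the last joint's range is limited). The gripper opens to 93 mm and grips with 3 to 60 N. Pads are 15 mm wide; open, the fingers measure 128 mm over their backs; the gripper's body (75 mm by 188 mm) begins 65 mm behind the grasp point.
Start: joints at [1.046, 0.13, 1.488, -0, 1.523, -0.085], TCP at [0.255, 0.543, 0.405] pointing down, gripper open.
Joint ranges: [-2.96, 2.96], [-0.89, 2.26], [0.02, 2.5], [-1.34, 4.48], [0, 2.73], [-2.66, 2.66]. Speed limits (rad/s): [2.39, 2.39, 2.79, 3.14, 3.14, 3.14].

## Interface

Orientations are given as a rotation vector (axis times angle).
In Python, from plant import read_state, read_camera, camera_params, robot gives the robot as it stands.
- The arm moves only by the tool carry_out, never from a script. Its argument "targets" is a list of rows, each an object of numbers: "hand": the opening in per cent of the stroke, from 0 (shut) to 100 (fully open); "x", "y", "z": the shift along the tool's x, y, z in m; "ax", "ay", "az": the turn, a rotation vector about the tool's x, y, z in rad. In form: [{"hand": .., "x": .., "y": .., "z": .., "ax": .., "ay": .., "az": ..}, ...]. A call has 1 to 8 rows; each row is the pose to reach, as a shift and turn from the pose commanded when the call began, along the tool's axes at that moment; what a row does not reach only later rows make up. A row lasts 1/8 s, in which the tool goes at most 62.5 mm and 10.7 degrees, less where a joint would pass 70% of its speed; a pose out of reach is approached as far as the arm can. A call with a gripper value outside its range is refused whole. The fingers move at their own pace and stop on an object; "newtons" is the grip in N (left out, the last holds). Time passes only in rows, so rows that repeat a pose let the fingers close. It gives the time, the measured TCP pose, the force, the opening and the grip force at its end, in the units of the state.
- read_state(): the state, without advancing time (a new reading comes with each control period).
- read_camera(name): name is "side" or "top"; returns (picture, depth): 480x640x3 uint8, blue, green, red; 480x640 float32, m along the optical axis (not along the pixel's ray), 0 where there is no reading.
- camera_params(name): a dict with "fx", "fy", "cx", "cy" (pixels), "k1" (the pictures are not rectified: a ray, as slopes to the right and down, at radius r is drawn at 1 + k1 r^2 times it, then the intrinsics apply), "position" and "rotation" of the camera in the world. Camera axes: x right, y up, looking along -z (the intrinsics and any distortion apply to the point x, -y, -z); pixel columns grow to the right and rows downward; lengths in m; the calibration is good to about 2 mm. A picture is of the moment at which its call begins. camera_params takes no time and is no camera call.
- robot.close_job(): hands the job in; it is judged then, once.
The state is a dict: "t": time; "q": joint angles; "dq": joint speeds; "joint_torque": joint torques, N m; "tool_pos": TCP position; "orientation": TCP orientation; "force": force on the tool from outside, world axes, zero at the start; "wrist_torque": the same for the moment, N m; "opening": finger opening in m; "gripper_force": force on a finger pad.
Only numpy, scipy, OpenCV 4.12 (cv2) and the standard library are available. Lean on these libraries where they do the work, as an engineer would, in place of code of your own. Each camera call takes 0.05 s, during which the arm holds its last target. There are 200 camera calls.

## Working session

There is one attempt and no reset: what is moved stays moved. The work goes in short steps, Python scripts to look and compute and a tool call to move; the robot and the scene stay as the last step left them, time stands still between calls to the robot, and variables do not carry over. Pictures are saved under pics/ and viewed, at most 14 in all, crops included, and the job is handed in when it is done.

Besides the shell and the picture viewer there is one more tool, called after ">>>" in YAML: its name, and indented under it one key for each argument. carry_out: Moves the arm, as the interface text tells. Its arguments: {"type":"object","properties":{"targets":{"type":"array","items":{"type":"object","properties":{"hand":{"type":"number"},"x":{"type":"number"},"y":{"type":"number"},"z":{"type":"number"},"ax":{"type":"number"},"ay":{"type":"number"},"az":{"type":"number"}}}},"newtons":{"type":"number"}},"required":["targets"]}

```bash
ls; mkdir -p pics
cat > h.py <<'E'
import numpy as np, cv2
from scipy.spatial.transform import Rotation as R
from plant import read_state, read_camera, camera_params, robot
def cloud(n):
    im,d=read_camera(n); p=camera_params(n)
    K=np.array([[p['fx'],0,p['cx']],[0,p['fy'],p['cy']],[0,0,1]])
    v,u=np.mgrid[0:480,0:640]
    # distortion is 1+k1 r^2
    xy=cv2.undistortPoints(np.stack([u,v],-1).reshape(-1,1,2).astype(float),K,np.array([p['k1'],0,0,0.])).reshape(480,640,2)
    c=np.stack([xy[...,0]*d,-xy[...,1]*d,-d],-1)
    r=np.array(p['rotation']); r=r if r.shape==(3,3) else R.from_rotvec(r).as_matrix() if r.shape==(3,) else R.from_quat(r).as_matrix()
    w=c@r.T+np.array(p['position']); w[d==0]=np.nan
    return im,d,w
def project(n,P):
    p=camera_params(n); r=np.array(p['rotation'])
    c=(np.atleast_2d(P)-np.array(p['position']))@r
    s=np.stack([c[:,0]/-c[:,2],-c[:,1]/-c[:,2]],-1); s=s*(1+p['k1']*(s**2).sum(1,keepdims=True))
    return s*[p['fx'],p['fy']]+[p['cx'],p['cy']]
E
python3 - <<'E'
from h import *
for n in('top','side'):
    im,d,w=cloud(n); cv2.imwrite(f'pics/{n}0.png',im); np.save(f'{n}0.npy',w); print(camera_params(n))
print(read_state())
E
```

```text
pics
{'fx': 537.8167809606629, 'fy': 537.8167809606629, 'cx': 320.24921866134235, 'cy': 237.55622293121704, 'k1': -0.11414814451295405, 'position': array([3.67599990e-01, 7.81005681e-04, 1.30922876e+00]), 'rotation': array([ 0.11670267, -0.11056368, -1.56677432])}
{'fx': 521.9800098460285, 'fy': 521.9800098460285, 'cx': 318.10887680077735, 'cy': 235.75122928769034, 'k1': -0.019616975455634462, 'position': array([ 0.05413494, -0.58236621,  0.94623696]), 'rotation': array([ 0.68589507, -0.2625027 , -0.73591902])}
{'t': 0.1, 'q': array([ 1.04560101e+00,  1.31092448e-01,  1.48912992e+00,  2.25179786e-05,
        1.52299304e+00, -8.53631045e-02]), 'dq': array([ 7.40746749e-04, -7.89254353e-04, -1.20788861e-03, -3.14696637e-04,
        6.28005220e-04, -2.40535109e-05]), 'joint_torque': array([ 1.25299368e-03, -5.61344934e+01, -4.93094730e+01,  7.70268473e-02,
        2.91697006e-02, -6.29294505e-05]), 'tool_pos': array([0.25533162, 0.54274757, 0.40381025]), 'orientation': array([-6.85221773e-01, -3.06543156e+00,  2.42013443e-03]), 'force': array([-0.07597159, -0.5324652 ,  0.20146252]), 'wrist_torque': array([-0.00740644,  0.03870795, -0.03571747]), 'gripper_force': 0.0, 'opening': 0.09321510809472254}
```

View pics/top0.png

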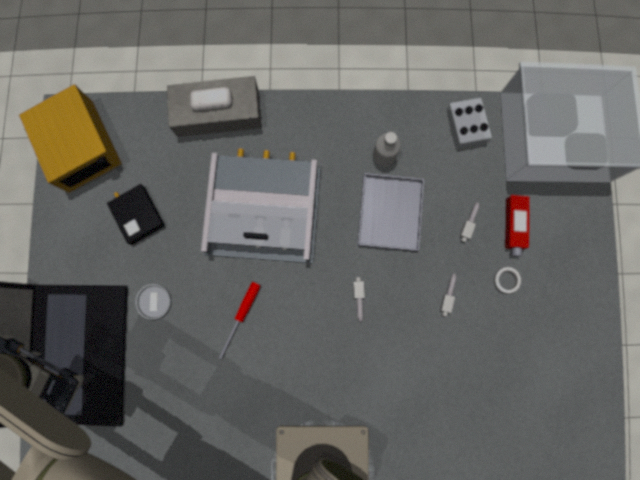

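View pics/side0.png

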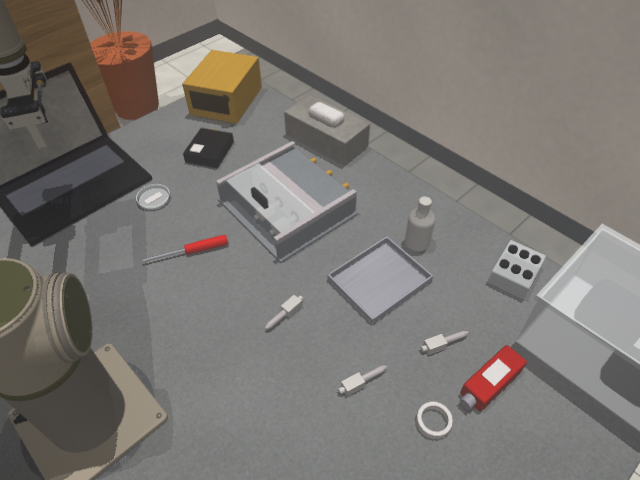

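Top view: three fresh tubes at about (360,298), (449,295) and (470,223). The station is at (262,205) with its rib at (256,236), and the tray is at (391,212). Next I measure them.

```bash
cat > meas.py <<'E'
from h import *
def tubes(w,im,zlo=0.012,zhi=0.04,boxes=None):
    g=im.min(2); out=[]
    m=((w[...,2]>0.004)&(w[...,2]<zhi)).astype(np.uint8)
    n,l,s,c=cv2.connectedComponentsWithStats(m)
    for i in range(1,n):
        if 40<s[i,4]<3000:
            P=w[l==i]; (cx,cy),(a,b),ang=cv2.minAreaRect(P[:,:2].astype(np.float32))
            out.append((c[i].round(0),s[i,4],np.round([cx,cy,a,b,ang],3),round(float(np.nanmax(P[:,2])),3)))
    return out
E
python3 - <<'E'
from meas import *
w=np.load('top0.npy'); im=cv2.imread('pics/top0.png')
for o in tubes(w,im): print(*o)
for uv in[(256,235),(250,236),(262,236),(262,197),(230,197),(210,200),(313,200),(391,210),(205,250),(308,257),(210,155),(315,162),(230,240),(290,240),(449,305)]: print(uv,w[uv[1],uv[0]].round(4))
big=cv2.resize(im[140:275,190:330],None,fx=4.2,fy=4.2,interpolation=cv2.INTER_CUBIC); 
s=cv2.imread('pics/side0.png'); b2=cv2.resize(s[135:260,205:370],None,fx=4,fy=4,interpolation=cv2.INTER_CUBIC)
cv2.imwrite('pics/c1.png',big);cv2.imwrite('pics/c2.png',b2)
E
```

```text
[221. 127.] 492 [ 0.841  0.247  0.094  0.24  30.577] 0.04
[532. 155.] 829 [ 0.754 -0.545  0.368  0.185 49.877] 0.04
[ 97. 157.] 489 [ 0.787  0.572  0.131  0.254 77.812] 0.04
[460. 132.] 324 [ 0.824 -0.347  0.136  0.066 49.235] 0.04
[381. 160.] 96 [ 7.530e-01 -1.460e-01  5.700e-02  2.500e-02  6.157e+01] 0.039
[269. 244.] 1484 [ 0.624  0.149  0.272  0.24  85.332] 0.039
[391. 209.] 1033 [ 0.623 -0.166  0.151  0.187 84.068] 0.027
[135. 214.] 2073 [ 0.619  0.471  0.139  0.111 31.815] 0.04
[405. 197.] 52 [ 6.5900e-01 -2.0500e-01  2.3000e-02  4.0000e-02  2.6376e+01] 0.011
[514. 226.] 649 [ 5.8500e-01 -4.7700e-01  5.3000e-02  1.4800e-01  8.6826e+01] 0.04
[469. 224.] 313 [ 5.9800e-01 -3.6300e-01  2.5000e-02  1.0600e-01  7.0676e+01] 0.028
[407. 213.] 51 [ 6.190e-01 -2.060e-01  3.600e-02  2.200e-02  6.272e+01] 0.009
[507. 280.] 291 [ 0.453 -0.45   0.063  0.065 50.364] 0.025
[449. 297.] 335 [ 4.1800e-01 -3.0600e-01  2.5000e-02  1.0500e-01  7.5528e+01] 0.031
[359. 296.] 326 [ 0.409 -0.088  0.103  0.024  3.336] 0.033
[243. 309.] 550 [3.5600e-01 2.0400e-01 3.0000e-02 1.9900e-01 6.5495e+01] 0.03
[148. 302.] 300 [ 0.398  0.422  0.085  0.077 18.424] 0.018
[ 47. 368.] 64 [2.3300e-01 6.7200e-01 6.5000e-02 8.0000e-03 6.3489e+01] 0.021
(256, 235) [0.5512 0.1533 0.0897]
(250, 236) [0.5479 0.1663 0.0959]
(262, 236) [0.5475 0.1384 0.0986]
(262, 197) [0.6471 0.1445 0.0597]
(230, 197) [0.6483 0.2219 0.0552]
(210, 200) [0.6377 0.2667 0.0707]
(313, 200) [0.6362 0.0228 0.076 ]
(391, 210) [ 0.627  -0.1691  0.0033]
(205, 250) [0.518  0.2737 0.075 ]
(308, 257) [0.5024 0.034  0.0724]
(210, 155) [0.7697 0.286  0.0008]
(315, 162) [0.73   0.0185 0.0704]
(230, 240) [0.5429 0.2173 0.0656]
(290, 240) [0.5431 0.0765 0.0651]
(449, 305) [ 0.3924 -0.3032  0.0187]
```

View pics/c1.png

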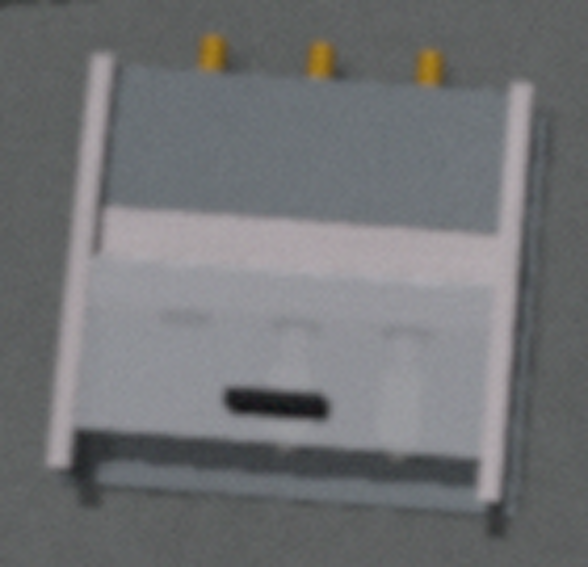

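View pics/c2.png

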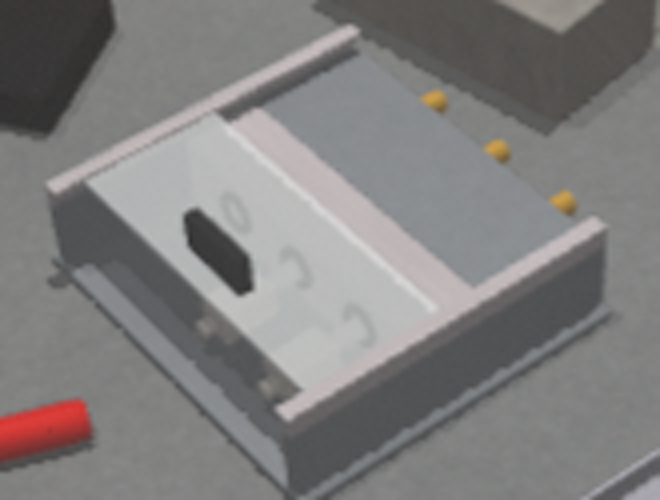

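Spent tubes sit in collets 2 and 3, and collet 1 is empty. All three fresh tubes are present. Now I fit the poses more precisely.

```bash
cat >> h.py <<'E'
def rayplane(n,uv,z):
    p=camera_params(n); K=np.array([[p['fx'],0,p['cx']],[0,p['fy'],p['cy']],[0,0,1]])
    xy=cv2.undistortPoints(np.asarray(uv,float).reshape(-1,1,2),K,np.array([p['k1'],0,0,0.])).reshape(-1,2)
    d=np.c_[xy[:,0],-xy[:,1],-np.ones(len(xy))]@R.from_rotvec(p['rotation']).as_matrix().T
    o=np.array(p['position']); return o+d*((z-o[2])/d[:,2])[:,None]
def project(n,P):
    p=camera_params(n); r=R.from_rotvec(p['rotation']).as_matrix()
    c=(np.atleast_2d(P)-np.array(p['position']))@r
    s=np.stack([c[:,0]/-c[:,2],-c[:,1]/-c[:,2]],-1); s=s*(1+p['k1']*(s**2).sum(1,keepdims=True))
    return s*[p['fx'],p['fy']]+[p['cx'],p['cy']]
def freshes(n='top',boxes=None):
    "white-body / nose fit of tubes on the bench: returns body centre xy and yaw"
    im,d,w=cloud(n); m=((w[...,2]>0.005)&(w[...,2]<0.04)).astype(np.uint8)
    k,l,s,c=cv2.connectedComponentsWithStats(m); out=[]
    for i in range(1,k):
        if not 200<s[i,4]<480: continue
        v,u=np.nonzero(cv2.dilate((l==i).astype(np.uint8),np.ones((3,3)))*(im.min(2)>115))
        if len(u)<60: continue
        P=rayplane(n,np.c_[u,v],0.016)[:,:2]
        (a,b)=cv2.minAreaRect(P.astype(np.float32))[1]
        if not(0.08<max(a,b)<0.125 and min(a,b)<0.04): continue
        mu=P.mean(0); ax=np.linalg.svd(P-mu,full_matrices=False)[2][0]; t=(P-mu)@ax
        if (t**3).mean()<0: ax=-ax; t=-t      # nose side has the longer thin tail
        q=(P-mu)@[-ax[1],ax[0]]
        wide=t[np.abs(q)>0.0085]; ctr=mu+ax*np.median(wide)
        ends=np.percentile(t,[0.5,99.5])
        out.append((np.round(ctr,4),round(float(np.arctan2(ax[1],ax[0])),3),np.round(mu+ax*(ends[1]-0.075),4),round(float(np.ptp(ends)),3)))
    return out
E
python3 - <<'E'
from h import *
for o in freshes(): print('fresh',*o)
im=cv2.imread('pics/top0.png').astype(int); w=np.load('top0.npy')
g=im.max(2)
v,u=np.nonzero(g<60); k=(abs(u-256)<25)&(abs(v-236)<12); u,v=u[k],v[k]
P=rayplane('top',np.c_[u,v],.097)[:,:2]; print('rib',cv2.minAreaRect(P.astype(np.float32)),P.mean(0))
# rails: bright pixels
b=im.min(2)
for name,u0,u1 in(('L',200,218),('R',300,322)):
    pts=[]
    for r in range(162,250):
        c=np.arange(u0,u1); wgt=np.clip(b[r,u0:u1]-150,0,None)
        if r==200: print(b[r,u0:u1])
        if wgt.sum()>20: pts.append((np.sum(c*wgt)/wgt.sum(),r))
    Q=rayplane('top',pts,.072); vx,vy,x0,y0=cv2.fitLine(Q[:,:2].astype(np.float32),cv2.DIST_HUBER,0,.01,.01).ravel()
    z=w[[p[1] for p in pts],[int(round(p[0])) for p in pts],2]
    print(name,'yaw',np.arctan(vy/vx),'y at x=.55',y0+(.55-x0)*vy/vx,'zmed',np.nanmedian(z),Q[[0,-1]])
# tray
m=((w[...,2]>0.012)&(w[...,2]<.03)).astype(np.uint8); m[:,:355]=0;m[:,432:]=0;m[:168]=0;m[258:]=0
v,u=np.nonzero(m);P=rayplane('top',np.c_[u,v],.022)[:,:2]; print('tray',cv2.minAreaRect(P.astype(np.float32)),len(u))
E
```

```text
fresh [ 0.577  -0.3574] -0.375 [ 0.5723 -0.3555] 0.099
fresh [ 0.3971 -0.3016] -0.238 [ 0.3922 -0.3004] 0.099
fresh [ 0.4295 -0.0863] -3.1 [ 0.4358 -0.0861] 0.099
rib ((0.5483447909355164, 0.15362891554832458), (0.05328819155693054, 0.010549241676926613), 84.28447723388672) [0.54845041 0.15421625]
[ 91  92  93  93  96 107 126 149 158 160 153 139 127 133 149 153 153 159]
L yaw -0.0709412 y at x=.55 0.27584755 zmed 0.07238782577603631 [[0.73037415 0.26308428 0.072     ]
 [0.52073808 0.27908046 0.072     ]]
[165 164 168 169 166 166 164 166 168 166 163 162 149 123  88  77  90  88
  80  86  88  92]
R yaw -0.07805227 y at x=.55 0.03664974 zmed 0.07168781733060037 [[0.72955596 0.02241353 0.072     ]
 [0.52108519 0.03766331 0.072     ]]
tray ((0.6206451654434204, -0.16642577946186066), (0.14855824410915375, 0.18239103257656097), 84.23486328125) 542
```

```bash
cat >> h.py <<'E'
def down(a,pitch=0):
    "tool pointing down, tool y at world angle a"
    y=np.array([np.cos(a),np.sin(a),0]); z=np.array([0,0,-1.]); return np.c_[np.cross(y,z),y,z]
def plan(*ways):
    "ways: (x,y,z of grasp point, tool-y angle). prints shift and turn rows from the present pose"
    s=read_state(); R0=R.from_rotvec(s['orientation']).as_matrix(); p0=np.array(s['tool_pos']); pp,Rp=p0,R0
    print('t',round(s['t'],2),'grasp',(p0+R0[:,2]*.167).round(4),'yang',round(float(np.arctan2(R0[1,1],R0[0,1])),3),'open',round(s['opening']*1000,1),'F',s['force'].round(1),'q',s['q'].round(2))
    for x,y,z,a in ways:
        Rt=down(a); pt=np.array([x,y,z])-Rt[:,2]*.167
        sh=R0.T@(pt-p0); rv=R.from_matrix(R0.T@Rt).as_rotvec()
        n=max(np.linalg.norm(pt-pp)/.0625,np.degrees(R.from_matrix(Rp.T@Rt).magnitude())/10.7); pp,Rp=pt,Rt
        print(*(f'{k}:{v:.4f}' for k,v in zip(('x','y','z','ax','ay','az'),[*sh,*rv])),'rows>=%.1f'%n)
ST=np.array([.625,.148]); SY=-.08
def st(x,y,z,a=None):
    c,s_=np.cos(SY),np.sin(SY); return (ST[0]+c*x-s_*y,ST[1]+s_*x+c*y,z,SY+np.pi/2 if a is None else a)
E
python3 - <<'E'
from h import *
c=lambda L:[(190+a/4.2,140+b/4.2) for a,b in L]
k=rayplane('top',c([(212,52),(321,60),(430,67)]),.034)[:,:2]; print(k, 'yaw',np.arctan2(k[2,1]-k[0,1],k[2,0]-k[0,0])+np.pi/2)
k=rayplane('top',c([(105,210),(497,235)]),.058)[:,:2]; print(k,'yaw',np.arctan2(*(k[1]-k[0])[::-1])+np.pi/2)
for L in([(521,85),(490,500)],[(102,55),(60,465)]):
    k=rayplane('top',c(L),.072)[:,:2]; print(k,'yaw',np.arctan2(*(k[0]-k[1])[::-1]))
a=rayplane('top',c([(225,402),(328,410)]),.09)[:,:2]; print('rib yaw',np.arctan2(*(a[1]-a[0])[::-1])+np.pi/2)
plan(st(-.115,0,.25),st(-.115,0,.094))
E
```

```text
[[0.76573922 0.20305527]
 [0.76056208 0.13869421]
 [0.75613048 0.07467205]] yaw -0.07470491701520743
[[0.6649426  0.25818789]
 [0.64999524 0.03429089]] yaw -0.06666109230918771
[[0.73390279 0.02075125]
 [0.49767791 0.03708415]] yaw -0.06903144194845846
[[0.75250324 0.26023947]
 [0.51671751 0.27602692]] yaw -0.06685700351836636
rib yaw -0.07724581276343123
t 0.15 grasp [0.2552 0.5426 0.2369] yang 1.131 open 92.4 F [-0.  -0.2 -0.3] q [ 1.05  0.13  1.49  0.    1.52 -0.09]
x:-0.3949 y:-0.2403 z:-0.0128 ax:-0.0014 ay:-0.0004 az:-0.3598 rows>=7.4
x:-0.3949 y:-0.2401 z:0.1432 ax:-0.0014 ay:-0.0004 az:-0.3598 rows>=2.5
```

```bash
sed -i 's/ST=np.array.*/ST=np.array([.625,.1485]); SY=-.07/' h.py
python3 - <<'E'
from h import *
plan(st(-.115,0,.25),st(-.115,0,.094))
E
```

```text
t 0.15 grasp [0.2552 0.5426 0.2369] yang 1.131 open 92.4 F [-0.  -0.2 -0.3] q [ 1.05  0.13  1.49  0.    1.52 -0.09]
x:-0.3951 y:-0.2409 z:-0.0128 ax:-0.0014 ay:-0.0004 az:-0.3698 rows>=7.4
x:-0.3951 y:-0.2407 z:0.1432 ax:-0.0014 ay:-0.0004 az:-0.3698 rows>=2.5
```

>>> carry_out:
  targets:
    - {"hand": 0,"x": -0.395,"y": -0.24,"z": -0.013,"az": -0.37}
    - {"hand": 0,"x": -0.395,"y": -0.24,"z": -0.013,"az": -0.37}
    - {"hand": 0,"x": -0.395,"y": -0.24,"z": -0.013,"az": -0.37}
    - {"hand": 0,"x": -0.395,"y": -0.24,"z": -0.013,"az": -0.37}
    - {"hand": 0,"x": -0.395,"y": -0.24,"z": -0.013,"az": -0.37}
    - {"hand": 0,"x": -0.395,"y": -0.24,"z": -0.013,"az": -0.37}
    - {"hand": 0,"x": -0.395,"y": -0.24,"z": -0.013,"az": -0.37}
    - {"hand": 0,"x": -0.395,"y": -0.24,"z": -0.013,"az": -0.37}

```text
schema error: expected keys hand, x, y, z, ax, ay, az
```

Run:
```python
from h import *
plan(st(-.115,0,.2),st(-.115,0,.094),st(0.0,0,.094))
```

```text
t 0.15 grasp [0.2552 0.5426 0.2369] yang 1.131 open 92.4 F [-0.  -0.2 -0.3] q [ 1.05  0.13  1.49  0.    1.52 -0.09]
x:-0.3951 y:-0.2409 z:0.0372 ax:-0.0014 ay:-0.0004 az:-0.3698 rows>=7.4
x:-0.3951 y:-0.2407 z:0.1432 ax:-0.0014 ay:-0.0004 az:-0.3698 rows>=1.7
x:-0.5024 y:-0.1992 z:0.1431 ax:-0.0014 ay:-0.0004 az:-0.3698 rows>=1.8
```

All keys are needed.

>>> carry_out:
  targets:
    - {"hand": 0,"x": -0.395,"y": -0.24,"z": -0.013,"ax": 0,"ay": 0,"az": -0.37}
    - {"hand": 0,"x": -0.395,"y": -0.24,"z": -0.013,"ax": 0,"ay": 0,"az": -0.37}
    - {"hand": 0,"x": -0.395,"y": -0.24,"z": -0.013,"ax": 0,"ay": 0,"az": -0.37}
    - {"hand": 0,"x": -0.395,"y": -0.24,"z": -0.013,"ax": 0,"ay": 0,"az": -0.37}
    - {"hand": 0,"x": -0.395,"y": -0.24,"z": -0.013,"ax": 0,"ay": 0,"az": -0.37}
    - {"hand": 0,"x": -0.395,"y": -0.24,"z": -0.013,"ax": 0,"ay": 0,"az": -0.37}
    - {"hand": 0,"x": -0.395,"y": -0.24,"z": -0.013,"ax": 0,"ay": 0,"az": -0.37}
    - {"hand": 0,"x": -0.395,"y": -0.24,"z": -0.013,"ax": 0,"ay": 0,"az": -0.37}

```text
t: 1.15
tool_pos: [0.5118, 0.1548, 0.4176]
orientation: [-0.114, -3.139, 0.001]
force: [-1.0, -0.1, -0.2]
opening: 0.0181
gripper_force: 0.0
```

Run:
```python
from h import *
plan(st(-.115,0,.2),st(-.115,0,.094),st(0.0,0,.094))
```

```text
t 1.15 grasp [0.5118 0.1547 0.2506] yang 1.498 open 18.1 F [-1.  -0.1 -0.2] q [ 0.2  -0.05  1.65 -0.    1.54 -1.3 ]
x:0.0016 y:0.0017 z:0.0506 ax:-0.0005 ay:-0.0000 az:-0.0024 rows>=0.8
x:0.0016 y:0.0017 z:0.1566 ax:-0.0005 ay:-0.0000 az:-0.0024 rows>=1.7
x:-0.1134 y:0.0020 z:0.1566 ax:-0.0005 ay:-0.0000 az:-0.0024 rows>=1.8
```

>>> carry_out:
  targets:
    - {"hand": 0,"x": 0.002,"y": 0.002,"z": 0.06,"ax": 0,"ay": 0,"az": -0.002}
    - {"hand": 0,"x": 0.002,"y": 0.002,"z": 0.115,"ax": 0,"ay": 0,"az": -0.002}
    - {"hand": 0,"x": 0.002,"y": 0.002,"z": 0.1565,"ax": 0,"ay": 0,"az": -0.002}
    - {"hand": 0,"x": 0.002,"y": 0.002,"z": 0.1565,"ax": 0,"ay": 0,"az": -0.002}
    - {"hand": 0,"x": 0.002,"y": 0.002,"z": 0.1565,"ax": 0,"ay": 0,"az": -0.002}
    - {"hand": 0,"x": -0.01,"y": 0.002,"z": 0.1565,"ax": 0,"ay": 0,"az": -0.002}
    - {"hand": 0,"x": -0.02,"y": 0.002,"z": 0.1565,"ax": 0,"ay": 0,"az": -0.002}
    - {"hand": 0,"x": -0.03,"y": 0.002,"z": 0.1565,"ax": 0,"ay": 0,"az": -0.002}

```text
t: 2.15
tool_pos: [0.5418, 0.1575, 0.2623]
orientation: [0.107, 3.139, 0.001]
force: [-3.5, 0.6, 1.9]
opening: 0.0003
gripper_force: 1.2
```

>>> carry_out:
  targets:
    - {"hand": 0,"x": -0.012,"y": 0,"z": 0,"ax": 0,"ay": 0,"az": 0}
    - {"hand": 0,"x": -0.024,"y": 0,"z": 0,"ax": 0,"ay": 0,"az": 0}
    - {"hand": 0,"x": -0.036,"y": 0,"z": 0,"ax": 0,"ay": 0,"az": 0}
    - {"hand": 0,"x": -0.048,"y": 0,"z": 0,"ax": 0,"ay": 0,"az": 0}
    - {"hand": 0,"x": -0.06,"y": 0,"z": 0,"ax": 0,"ay": 0,"az": 0}
    - {"hand": 0,"x": -0.072,"y": 0,"z": 0,"ax": 0,"ay": 0,"az": 0}
    - {"hand": 0,"x": -0.084,"y": 0,"z": 0,"ax": 0,"ay": 0,"az": 0}
    - {"hand": 0,"x": -0.09,"y": 0,"z": 0,"ax": 0,"ay": 0,"az": 0}

```text
t: 3.15
tool_pos: [0.6272, 0.1517, 0.2608]
orientation: [-0.105, -3.124, 0.002]
force: [-55.9, -2.9, 40.8]
opening: 0.0003
gripper_force: 28.4
```

Run:
```python
from h import *
im,_,w=cloud('top'); cv2.imwrite('pics/t1.png',cv2.resize(im[130:275,180:330],None,fx=4,fy=4))
plan(st(.0195,0,.094))
```

```text
t 3.2 grasp [0.6244 0.1516 0.0939] yang 1.504 open 0.8 F [-39.7  -2.8  27. ] q [ 0.16  0.36  1.49  0.    1.31 -1.35]
x:-0.0175 y:-0.0034 z:-0.0004 ax:-0.0019 ay:-0.0163 az:0.0027 rows>=0.3
```

View pics/t1.png

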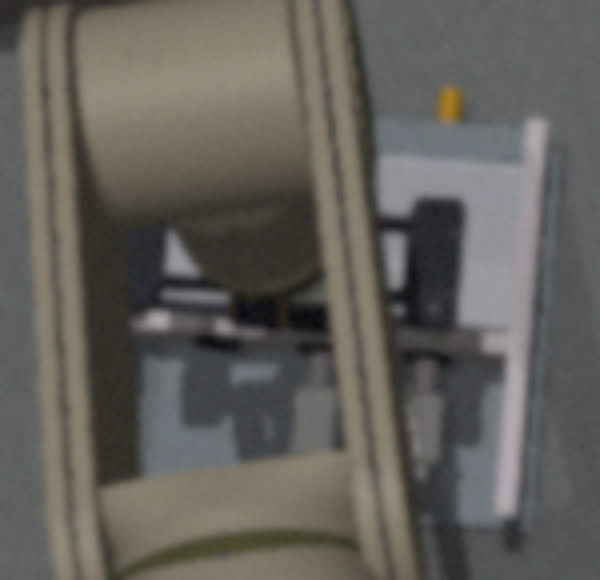

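The cover looks open: the bay is uncovered, the tubes are visible, and the far edge of the cover is near the back of the block. I back off and check how far the rib has travelled.

>>> carry_out:
  targets:
    - {"hand": 0,"x": 0.015,"y": 0,"z": 0,"ax": 0,"ay": 0,"az": 0}
    - {"hand": 0,"x": 0.03,"y": 0,"z": 0,"ax": 0,"ay": 0,"az": 0}
    - {"hand": 0,"x": 0.06,"y": 0,"z": -0.05,"ax": 0,"ay": 0,"az": 0}
    - {"hand": 0,"x": 0.06,"y": 0,"z": -0.11,"ax": 0,"ay": 0,"az": 0}
    - {"hand": 0,"x": 0.12,"y": 0,"z": -0.11,"ax": 0,"ay": 0,"az": 0}
    - {"hand": 40,"x": 0.18,"y": 0,"z": -0.11,"ax": 0,"ay": 0,"az": 0}

```text
t: 3.95
tool_pos: [0.4509, 0.1638, 0.373]
orientation: [0.107, 3.136, 0.002]
force: [-1.3, 1.0, 1.1]
opening: 0.0063
gripper_force: 0.0
```

Run:
```python
from h import *
for n in('top','side'):
    im,_,w=cloud(n); 
    cv2.imwrite('pics/%s2.png'%n,im); np.save(n+'2.npy',w)
im=cv2.imread('pics/side2.png'); cv2.imwrite('pics/s2c.png',cv2.resize(im[110:290,190:400],None,fx=3.3,fy=3.3,interpolation=cv2.INTER_CUBIC))
plan()
```

```text
t 4.05 grasp [0.4458 0.1639 0.2026] yang 1.505 open 13.8 F [ 0.1  0.4 -0.7] q [ 0.24 -0.19  1.87  0.    1.47 -1.26]
```

View pics/s2c.png

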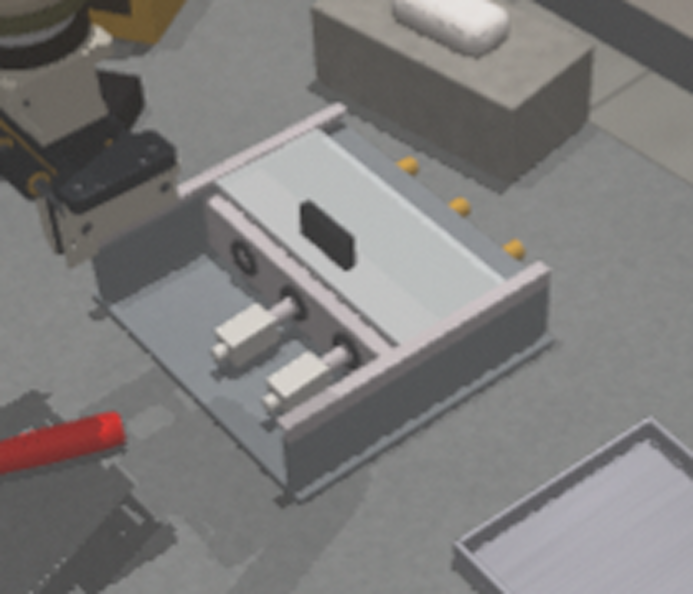

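Rib about (328,228) in the crop, with tubes in collets 2 and 3 clearly visible. I check the model projections against the picture.

Run:
```python
from h import *
im=cv2.imread('pics/s2c.png')
def mk(P,col):
    for p in (project('side',[q[:3] for q in P])-[190,110])*3.3: cv2.circle(im,tuple(int(round(v)) for v in p),2,col,-1)
mk([st(x,y,.097) for x in(.027,.039) for y in(-.028,.028)],(0,0,255))
mk([st(0,y,.034) for y in(-.064,0,.064)],(0,255,0))
mk([st(-.075,y,.028) for y in(-.064,0)],(255,0,0))
mk([st(-.065+dx,y+dy,.0285+dx*.087+.012) for y in(-.064,0) for dx in(0,.04) for dy in (-.012,.012)],(255,0,255))
mk([st(x,y,.067) for x in(.01,.11) for y in(-.122,.122)],(0,255,255))
cv2.imwrite('pics/s2d.png',im)
```

```text
(no output)
```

View pics/s2d.png

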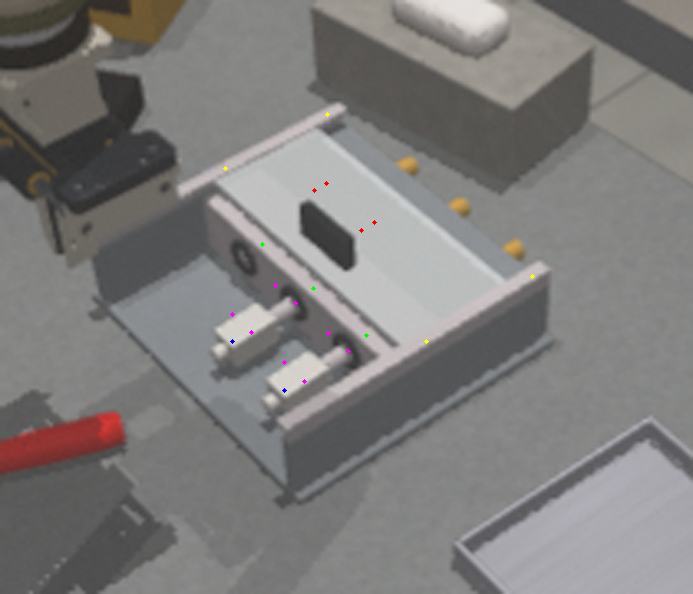

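The model sits consistently about 17 mm too far along +x in the side view, which agrees with where the push stopped. I compare the two cameras.

Run:
```python
from h import *
from meas import tubes
w=np.load('side0.npy'); im=cv2.imread('pics/side0.png')
for o in tubes(w,im):
    if o[1]<1500: print(*o)
for uv in [(260,190),(259,200)]: print(uv,w[uv[1],uv[0]])
for k in('top0','side0','top2','side2'):
    w=np.load(k+'.npy'); b=cv2.imread('pics/%s.png'%k).max(2)
    m=(abs(w[...,0]-.6)<.12)&(abs(w[...,1]-.15)<.06)&(w[...,2]>.075)&(w[...,2]<.11)&(b<70)
    P=w[m]; print(k,'rib',len(P),P.mean(0).round(4) if len(P) else '')
    m=(abs(w[...,0]-.7)<.1)&(abs(w[...,1]+.15)<.08)&(w[...,2]>.07); print('  bottle',np.median(w[m],0).round(3))
    m=(abs(w[...,0]-.3)<.5)&(abs(w[...,1]+.2)<.25)&(abs(w[...,2])<.015); A=w[m]; 
    c=np.linalg.lstsq(np.c_[A[:,:2],np.ones(len(A))],A[:,2],rcond=None)[0]; print('  bench plane',c.round(4))
```

```text
[47. 17.] 620 [6.3400e-01 1.5220e+00 3.2000e-02 2.4400e-01 8.9004e+01] 0.04
[226. 107.] 733 [ 0.788  0.566  0.13   0.254 78.628] 0.04
[327. 145.] 836 [ 0.845  0.242  0.104  0.245 32.103] 0.04
[208. 147.] 1376 [ 0.628  0.468  0.154  0.106 29.543] 0.04
[152. 195.] 251 [ 0.402  0.412  0.085  0.088 15.352] 0.019
[157. 196.] 44 [ 0.411  0.407  0.036  0.03  29.272] 0.009
[417. 243.] 260 [ 0.756 -0.166  0.029  0.059 28.257] 0.04
[197. 246.] 567 [3.6200e-01 2.0600e-01 3.7000e-02 1.9900e-01 6.0215e+01] 0.029
[508. 286.] 443 [ 0.8   -0.385  0.03   0.091 27.746] 0.04
[286. 310.] 447 [ 0.412 -0.091  0.108  0.025  4.207] 0.028
[440. 341.] 503 [ 5.9600e-01 -3.6700e-01  2.6000e-02  1.0400e-01  6.8754e+01] 0.029
[359. 380.] 555 [ 4.2000e-01 -3.0900e-01  2.6000e-02  1.0600e-01  7.6961e+01] 0.029
[483. 394.] 621 [ 5.7800e-01 -5.0000e-01  4.5000e-02  1.4800e-01  6.4571e+01] 0.04
[434. 419.] 584 [ 4.5200e-01 -4.5300e-01  6.2000e-02  6.3000e-02  6.2536e+01] 0.024
(260, 190) [0.57824118 0.18320704 0.06703152]
(259, 200) [0.54683585 0.14689229 0.08072216]
top0 rib 118 [0.5488 0.1542 0.0944]
  bottle [ 0.759 -0.149  0.1  ]
  bench plane [-0.0004  0.0039  0.0004]
side0 rib 126 [0.5484 0.1477 0.0892]
  bottle [ 0.759 -0.165  0.099]
  bench plane [-0.0015  0.005   0.0019]
top2 rib 122 [0.6357 0.1477 0.0928]
  bottle [ 0.759 -0.149  0.1  ]
  bench plane [-0.0004  0.0042  0.0005]
side2 rib 130 [0.6359 0.1414 0.0888]
  bottle [ 0.759 -0.165  0.099]
  bench plane [-0.0014  0.005   0.0019]
```

Run:
```python
from h import *
k=rayplane('side',[(190+a/3.3,110+b/3.3) for a,b in [(244,257),(292,302),(345,349)]],.034); print('mouths side',k.round(4))
im=cv2.imread('pics/top2.png'); w=np.load('top2.npy')
cv2.imwrite('pics/t2c.png',cv2.resize(im[145:275,195:330],None,fx=4.4,fy=4.4,interpolation=cv2.INTER_CUBIC))
for k in('top2','side2'):
    w=np.load(k+'.npy')
    for y in(.085,.15):
        m=(abs(w[...,1]-y-.002)<.028)&(w[...,0]>.5)&(w[...,0]<.60)&(w[...,2]>.02)&(w[...,2]<.055); P=w[m][:,:2].astype(np.float32)
        print(k,y,len(P),cv2.minAreaRect(P),np.median(P,0))
```

```text
mouths side [[0.61   0.2109 0.034 ]
 [0.6043 0.1484 0.034 ]
 [0.6002 0.0849 0.034 ]]
top2 0.085 288 ((0.5625465512275696, 0.08161753416061401), (0.040439900010824203, 0.07604386657476425), 87.20352172851562) [0.5619479  0.08824831]
top2 0.15 250 ((0.5656458139419556, 0.15388843417167664), (0.02463001199066639, 0.06978568434715271), 85.46015167236328) [0.5622036  0.15279375]
side2 0.085 320 ((0.564356803894043, 0.08492705971002579), (0.032876115292310715, 0.0744803175330162), 82.61703491210938) [0.56064653 0.08220945]
side2 0.15 273 ((0.5664340853691101, 0.15096530318260193), (0.02828020416200161, 0.06860172748565674), 84.7025375366211) [0.5622857  0.14561528]
```

View pics/t2c.png

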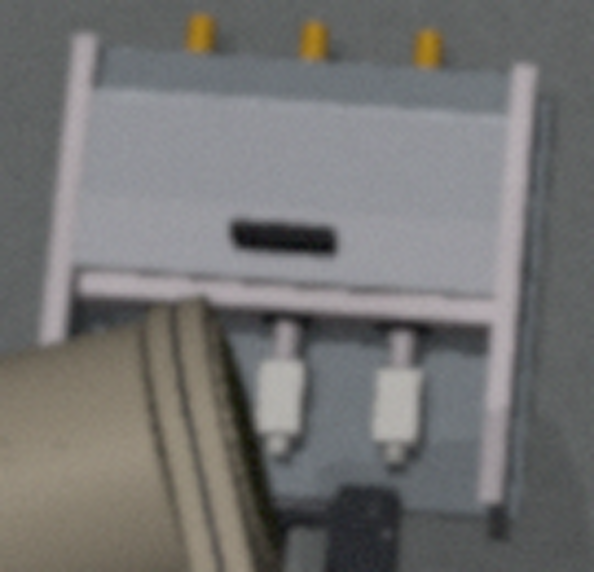

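Top crop: body 2 at (281,395) and body 3 at (397,402); mouth line near row 320. The cover evidently began partly open and is now at its stop. I set the station origin to x≈0.606.

```bash
sed -i 's/ST=np.array.*/ST=np.array([.606,.1485]); SY=-.07/' h.py
python3 - <<'E'
from h import *
print(rayplane('top',[(195+a/4.4,145+b/4.4) for a,b in[(281,395),(397,402)]],.042).round(4), st(-.045,0,.0)[:2],st(-.045,-.064,0)[:2])
print(rayplane('side',[(190+a/3.3,110+b/3.3) for a,b in [(248,328),(298,378)]],.042).round(4))
plan(st(-.045,-.064,.16),st(-.045,-.064,.041))
E
```

```text
[[0.5589 0.1524 0.042 ]
 [0.5551 0.0894 0.042 ]] (np.float64(0.5611102049886024), np.float64(0.15164742813018897)) (np.float64(0.5566338627590003), np.float64(0.08780416411397908))
[[0.559  0.1444 0.042 ]
 [0.5526 0.0815 0.042 ]]
t 4.05 grasp [0.4458 0.1639 0.2026] yang 1.505 open 13.8 F [ 0.1  0.4 -0.7] q [ 0.24 -0.19  1.87  0.    1.47 -1.26]
x:-0.1152 y:-0.0686 z:0.0422 ax:-0.0003 ay:-0.0036 az:0.0040 rows>=2.2
x:-0.1156 y:-0.0686 z:0.1612 ax:-0.0003 ay:-0.0036 az:0.0040 rows>=1.9
```

>>> carry_out:
  newtons: 10
  targets:
    - {"hand": 52,"x": -0.06,"y": -0.04,"z": 0.03,"ax": 0,"ay": -0.003,"az": 0.004}
    - {"hand": 52,"x": -0.115,"y": -0.0705,"z": 0.05,"ax": 0,"ay": -0.003,"az": 0.004}
    - {"hand": 52,"x": -0.115,"y": -0.0705,"z": 0.08,"ax": 0,"ay": -0.003,"az": 0.004}
    - {"hand": 52,"x": -0.115,"y": -0.0705,"z": 0.11,"ax": 0,"ay": -0.003,"az": 0.004}
    - {"hand": 52,"x": -0.115,"y": -0.0705,"z": 0.135,"ax": 0,"ay": -0.003,"az": 0.004}
    - {"hand": 52,"x": -0.115,"y": -0.0705,"z": 0.15,"ax": 0,"ay": -0.003,"az": 0.004}
    - {"hand": 52,"x": -0.115,"y": -0.0705,"z": 0.161,"ax": 0,"ay": -0.003,"az": 0.004}
    - {"hand": 52,"x": -0.115,"y": -0.0705,"z": 0.161,"ax": 0,"ay": -0.003,"az": 0.004}

```text
t: 5.05
tool_pos: [0.5609, 0.0855, 0.2099]
orientation: [0.112, 3.137, -0.0]
force: [-0.2, -0.1, -0.4]
opening: 0.0486
gripper_force: 0.0
```

>>> carry_out:
  newtons: 10
  targets:
    - {"hand": 20,"x": 0,"y": 0,"z": 0,"ax": 0,"ay": 0,"az": 0}
    - {"hand": 20,"x": 0,"y": 0,"z": 0,"ax": 0,"ay": 0,"az": 0}
    - {"hand": 20,"x": 0,"y": 0,"z": 0,"ax": 0,"ay": 0,"az": 0}
    - {"hand": 20,"x": 0,"y": 0,"z": 0,"ax": 0,"ay": 0,"az": 0}

```text
t: 5.55
tool_pos: [0.5611, 0.086, 0.2109]
orientation: [0.112, 3.136, 0.002]
force: [-2.3, 4.9, 4.2]
opening: 0.0244
gripper_force: 10.0
```

Run:
```python
from h import *
plan(); print(read_state()['wrist_torque'])
im,_,w=cloud('side'); cv2.imwrite('pics/s3.png',cv2.resize(im[110:290,190:400],None,fx=3.3,fy=3.3,interpolation=cv2.INTER_CUBIC))
```

```text
t 5.55 grasp [0.5617 0.0862 0.0439] yang 1.499 open 24.4 F [-2.3  4.9  4.2] q [ 0.06  0.22  1.76  0.    1.16 -1.44]
[0.98582544 0.25697075 0.10925   ]
```

View pics/s3.png

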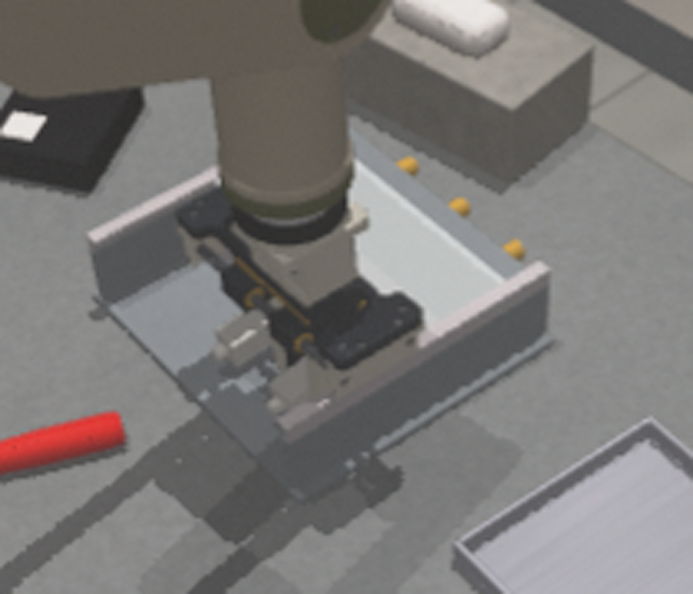

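Gripped (24.4 mm). The sideways force says the tube's centre is a little to +y, so I nudge to read the collet line.

>>> carry_out:
  newtons: 10
  targets:
    - {"hand": 20,"x": 0,"y": 0.001,"z": 0,"ax": 0,"ay": 0,"az": 0}
    - {"hand": 20,"x": 0,"y": 0.002,"z": 0,"ax": 0,"ay": 0,"az": 0}
    - {"hand": 20,"x": 0,"y": 0.002,"z": 0,"ax": 0,"ay": 0,"az": 0}

```text
t: 5.98
tool_pos: [0.5612, 0.0873, 0.2104]
orientation: [0.113, 3.136, -0.001]
force: [-2.0, -0.9, 4.6]
opening: 0.0246
gripper_force: 9.8
```

Run:
```python
from h import *
plan(); print(read_state()['wrist_torque'])
```

```text
t 5.97 grasp [0.5617 0.0872 0.0434] yang 1.499 open 24.6 F [-2.  -0.9  4.6] q [ 0.06  0.22  1.76 -0.    1.16 -1.43]
[0.10061237 0.2640069  0.02288916]
```

>>> carry_out:
  newtons: 30
  targets:
    - {"hand": 20,"x": 0,"y": 0.002,"z": 0,"ax": 0,"ay": 0,"az": 0}
    - {"hand": 20,"x": 0.006,"y": 0,"z": 0,"ax": 0,"ay": 0,"az": 0}
    - {"hand": 20,"x": 0.014,"y": 0,"z": 0,"ax": 0,"ay": 0,"az": 0}
    - {"hand": 20,"x": 0.024,"y": 0,"z": 0,"ax": 0,"ay": 0,"az": 0}
    - {"hand": 20,"x": 0.036,"y": 0,"z": 0,"ax": 0,"ay": 0,"az": 0}
    - {"hand": 20,"x": 0.05,"y": 0,"z": -0.005,"ax": 0,"ay": 0,"az": 0}
    - {"hand": 20,"x": 0.06,"y": 0,"z": -0.05,"ax": 0,"ay": 0,"az": 0}
    - {"hand": 20,"x": 0.06,"y": 0,"z": -0.1,"ax": 0,"ay": 0,"az": 0}

```text
t: 6.98
tool_pos: [0.4989, 0.0918, 0.3096]
orientation: [-0.112, -3.139, 0.001]
force: [1.2, 0.3, -0.4]
opening: 0.0239
gripper_force: 29.9
```

Run:
```python
from h import *
for o in freshes(): print('fresh',*o)
im,_,w=cloud('side'); cv2.imwrite('pics/s4.png',im[60:460,60:560])
plan()
```

```text
fresh [ 0.5772 -0.3574] -0.376 [ 0.5724 -0.3555] 0.099
fresh [ 0.3973 -0.3014] -0.24 [ 0.3931 -0.3004] 0.1
fresh [ 0.4296 -0.087 ] -3.092 [ 0.4395 -0.0865] 0.096
t 7.08 grasp [0.5044 0.0921 0.1493] yang 1.499 open 23.9 F [ 1.3  0.5 -0.7] q [ 0.08 -0.06  1.85 -0.    1.34 -1.42]
```

View pics/s4.png

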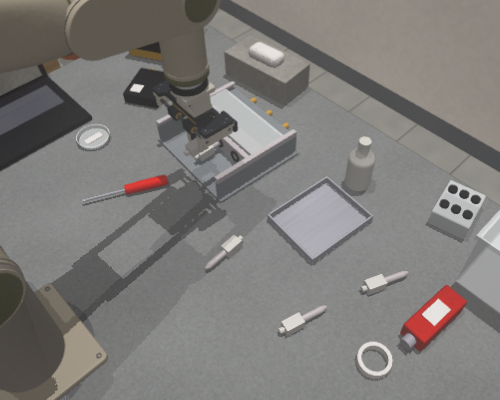

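Tube pulled out and held clear. It goes to the tray next.

```bash
cat >> h.py <<'E'
def tr(x,y,z):
    c,s=np.cos(-.1),np.sin(-.1); return (.6206+c*x-s*y,-.167+s*x+c*y,z,np.pi/2-.1)
E
python3 - <<'E'
from h import *
plan(tr(-.022,.03,.15),tr(-.022,.03,.031))
E
```

```text
t 7.08 grasp [0.5044 0.0921 0.1493] yang 1.499 open 23.9 F [ 1.3  0.5 -0.7] q [ 0.08 -0.06  1.85 -0.    1.34 -1.42]
x:-0.1154 y:-0.2193 z:0.0005 ax:0.0016 ay:0.0126 az:0.0284 rows>=4.0
x:-0.1139 y:-0.2195 z:0.1195 ax:0.0016 ay:0.0126 az:0.0284 rows>=1.9
```

>>> carry_out:
  targets:
    - {"hand": 20,"x": -0.028,"y": -0.055,"z": 0,"ax": 0,"ay": 0,"az": 0.01}
    - {"hand": 20,"x": -0.056,"y": -0.11,"z": 0,"ax": 0,"ay": 0,"az": 0.02}
    - {"hand": 20,"x": -0.084,"y": -0.165,"z": 0,"ax": 0,"ay": 0,"az": 0.028}
    - {"hand": 20,"x": -0.112,"y": -0.22,"z": 0,"ax": 0,"ay": 0,"az": 0.028}
    - {"hand": 20,"x": -0.112,"y": -0.22,"z": 0.04,"ax": 0,"ay": 0,"az": 0.028}
    - {"hand": 20,"x": -0.112,"y": -0.22,"z": 0.075,"ax": 0,"ay": 0,"az": 0.028}
    - {"hand": 20,"x": -0.112,"y": -0.22,"z": 0.09,"ax": 0,"ay": 0,"az": 0.028}
    - {"hand": 20,"x": -0.112,"y": -0.22,"z": 0.09,"ax": 0,"ay": 0,"az": 0.028}

```text
t: 8.07
tool_pos: [0.5963, -0.1352, 0.2191]
orientation: [0.156, 3.138, 0.001]
force: [-0.4, -0.6, -0.0]
opening: 0.0237
gripper_force: 29.9
```

Run:
```python
from h import *
plan(tr(-.022,.03,.031))
im,_,w=cloud('side'); cv2.imwrite('pics/s5.png',cv2.resize(im[190:340,280:480],None,fx=3,fy=3))
```

```text
t 8.07 grasp [ 0.5963 -0.1351  0.0521] yang 1.471 open 23.7 F [-0.4 -0.6 -0. ] q [-0.31  0.32  1.62  0.    1.2  -1.78]
x:-0.0054 y:0.0008 z:0.0211 ax:0.0006 ay:0.0002 az:0.0005 rows>=0.3
```

View pics/s5.png

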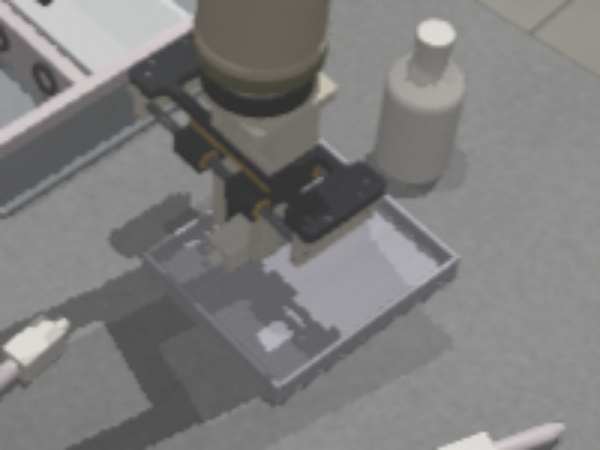

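>>> carry_out:
  targets:
    - {"hand": 20,"x": -0.012,"y": 0,"z": 0.01,"ax": 0,"ay": 0,"az": 0}
    - {"hand": 20,"x": -0.012,"y": 0,"z": 0.021,"ax": 0,"ay": 0,"az": 0}
    - {"hand": 20,"x": -0.012,"y": 0,"z": 0.021,"ax": 0,"ay": 0,"az": 0}
    - {"hand": 38,"x": -0.012,"y": 0,"z": 0.021,"ax": 0,"ay": 0,"az": 0}
    - {"hand": 38,"x": -0.012,"y": 0,"z": 0.021,"ax": 0,"ay": 0,"az": 0}
    - {"hand": 38,"x": -0.012,"y": 0,"z": 0.0,"ax": 0,"ay": 0,"az": 0}
    - {"hand": 38,"x": -0.012,"y": 0,"z": -0.05,"ax": 0,"ay": 0,"az": 0}
    - {"hand": 50,"x": -0.012,"y": 0,"z": -0.11,"ax": 0,"ay": 0,"az": 0}

```text
t: 9.12
tool_pos: [0.6081, -0.1368, 0.3323]
orientation: [0.157, 3.136, 0.0]
force: [-0.1, -0.8, -0.3]
opening: 0.0414
gripper_force: 0.0
```

Run:
```python
from h import *
print(st(-.045,-.064,0))
ST[1]+= .087-st(.5617-.606,-.064,0)[1]; print(ST)
plan(st(-.045,0,.155),st(-.045,0,.041))
im,_,w=cloud('side'); np.save('s6.npy',w); cv2.imwrite('pics/s6.png',im)
```

```text
(np.float64(0.5566338627590003), np.float64(0.08780416411397908), 0, 1.5007963267948965)
[0.606     0.1477448]
t 9.12 grasp [ 0.6084 -0.1367  0.1653] yang 1.471 open 41.4 F [-0.1 -0.8 -0.3] q [-0.3   0.23  1.5   0.    1.4  -1.77]
x:0.0755 y:0.2815 z:0.0103 ax:0.0003 ay:0.0017 az:-0.0299 rows>=4.7
x:0.0757 y:0.2815 z:0.1243 ax:0.0003 ay:0.0017 az:-0.0299 rows>=1.8
```

>>> carry_out:
  newtons: 10
  targets:
    - {"hand": 52,"x": 0.016,"y": 0.06,"z": 0,"ax": 0,"ay": 0,"az": -0.01}
    - {"hand": 52,"x": 0.032,"y": 0.12,"z": 0,"ax": 0,"ay": 0,"az": -0.02}
    - {"hand": 52,"x": 0.048,"y": 0.18,"z": 0,"ax": 0,"ay": 0,"az": -0.03}
    - {"hand": 52,"x": 0.064,"y": 0.24,"z": 0,"ax": 0,"ay": 0,"az": -0.03}
    - {"hand": 52,"x": 0.0757,"y": 0.2815,"z": 0,"ax": 0,"ay": 0,"az": -0.03}
    - {"hand": 52,"x": 0.0757,"y": 0.2815,"z": 0.04,"ax": 0,"ay": 0,"az": -0.03}
    - {"hand": 52,"x": 0.0757,"y": 0.2815,"z": 0.08,"ax": 0,"ay": 0,"az": -0.03}
    - {"hand": 52,"x": 0.0757,"y": 0.2815,"z": 0.1,"ax": 0,"ay": 0,"az": -0.03}

```text
t: 10.18
tool_pos: [0.5611, 0.1508, 0.2292]
orientation: [0.109, 3.138, -0.001]
force: [-0.7, 0.5, 0.5]
opening: 0.0487
gripper_force: 0.0
```

>>> carry_out:
  newtons: 10
  targets:
    - {"hand": 52,"x": 0,"y": 0,"z": 0.015,"ax": 0,"ay": 0,"az": 0}
    - {"hand": 52,"x": 0,"y": 0,"z": 0.024,"ax": 0,"ay": 0,"az": 0}
    - {"hand": 20,"x": 0,"y": 0,"z": 0.024,"ax": 0,"ay": 0,"az": 0}
    - {"hand": 20,"x": 0,"y": 0,"z": 0.024,"ax": 0,"ay": 0,"az": 0}
    - {"hand": 20,"x": 0,"y": 0,"z": 0.024,"ax": 0,"ay": 0,"az": 0}
    - {"hand": 20,"x": 0,"y": 0,"z": 0.024,"ax": 0,"ay": 0,"az": 0}

```text
t: 10.92
tool_pos: [0.5621, 0.1511, 0.2071]
orientation: [0.109, 3.135, 0.001]
force: [0.2, 2.5, 1.6]
opening: 0.0243
gripper_force: 10.0
```

Run:
```python
from h import *
plan(); print(read_state()['wrist_torque'])
```

```text
t 10.93 grasp [0.5629 0.1512 0.0401] yang 1.501 open 24.3 F [0.2 2.5 1.6] q [ 0.17  0.26  1.72 -0.    1.16 -1.33]
[ 0.47094455 -0.0230986   0.12853305]
```

>>> carry_out:
  newtons: 30
  targets:
    - {"hand": 20,"x": 0,"y": 0,"z": 0,"ax": 0,"ay": 0,"az": 0}
    - {"hand": 20,"x": 0.006,"y": 0,"z": 0,"ax": 0,"ay": 0,"az": 0}
    - {"hand": 20,"x": 0.014,"y": 0,"z": 0,"ax": 0,"ay": 0,"az": 0}
    - {"hand": 20,"x": 0.024,"y": 0,"z": 0,"ax": 0,"ay": 0,"az": 0}
    - {"hand": 20,"x": 0.036,"y": 0,"z": 0,"ax": 0,"ay": 0,"az": 0}
    - {"hand": 20,"x": 0.05,"y": 0,"z": -0.005,"ax": 0,"ay": 0,"az": 0}
    - {"hand": 20,"x": 0.06,"y": 0,"z": -0.05,"ax": 0,"ay": 0,"az": 0}
    - {"hand": 20,"x": 0.06,"y": 0,"z": -0.1,"ax": 0,"ay": 0,"az": 0}

```text
t: 11.92
tool_pos: [0.4996, 0.1547, 0.3055]
orientation: [-0.109, -3.139, 0.002]
force: [0.9, 0.4, -0.3]
opening: 0.0236
gripper_force: 29.9
```

```bash
sed -i 's/ST=np.array.*/ST=np.array([.606,.1483]); SY=-.07/' h.py
python3 - <<'E'
from h import *
plan(tr(-.012,-.032,.15),tr(-.012,-.032,.031))
w=np.load('s6.npy')
m=(abs(w[...,0]-.62)<.09)&(abs(w[...,1]+.167)<.075)&(w[...,2]>.012)
# tube in tray, side view
v,u=np.nonzero(m); im=cv2.imread('pics/s6.png'); k=(im[v,u].min(1)>150); P=w[v[k],u[k]]; print(len(P),np.median(P,0))
E
```

```text
t 11.93 grasp [0.4994 0.1545 0.1385] yang 1.501 open 23.6 F [ 0.9  0.4 -0.3] q [ 0.2  -0.01  1.82 -0.    1.33 -1.3 ]
x:-0.1301 y:-0.3441 z:-0.0112 ax:-0.0015 ay:-0.0010 az:0.0304 rows>=5.9
x:-0.1302 y:-0.3440 z:0.1078 ax:-0.0015 ay:-0.0010 az:0.0304 rows>=1.9
1278 [ 0.60638315 -0.14354758  0.56718802]
```

>>> carry_out:
  targets:
    - {"hand": 20,"x": -0.022,"y": -0.058,"z": -0.01,"ax": 0,"ay": 0,"az": 0.01}
    - {"hand": 20,"x": -0.044,"y": -0.116,"z": -0.01,"ax": 0,"ay": 0,"az": 0.02}
    - {"hand": 20,"x": -0.066,"y": -0.174,"z": -0.01,"ax": 0,"ay": 0,"az": 0.03}
    - {"hand": 20,"x": -0.088,"y": -0.232,"z": -0.01,"ax": 0,"ay": 0,"az": 0.03}
    - {"hand": 20,"x": -0.11,"y": -0.29,"z": -0.01,"ax": 0,"ay": 0,"az": 0.03}
    - {"hand": 20,"x": -0.13,"y": -0.344,"z": -0.01,"ax": 0,"ay": 0,"az": 0.03}
    - {"hand": 20,"x": -0.13,"y": -0.344,"z": 0.03,"ax": 0,"ay": 0,"az": 0.03}
    - {"hand": 20,"x": -0.13,"y": -0.344,"z": 0.07,"ax": 0,"ay": 0,"az": 0.03}

```text
t: 12.92
tool_pos: [0.607, -0.1983, 0.2355]
orientation: [0.159, 3.134, -0.001]
force: [1.2, -0.4, -0.2]
opening: 0.0236
gripper_force: 29.9
```

>>> carry_out:
  targets:
    - {"hand": 20,"x": 0,"y": 0,"z": 0.02,"ax": 0,"ay": 0,"az": 0}
    - {"hand": 20,"x": 0,"y": 0,"z": 0.039,"ax": 0,"ay": 0,"az": 0}
    - {"hand": 20,"x": 0,"y": 0,"z": 0.039,"ax": 0,"ay": 0,"az": 0}
    - {"hand": 38,"x": 0,"y": 0,"z": 0.039,"ax": 0,"ay": 0,"az": 0}
    - {"hand": 38,"x": 0,"y": 0,"z": 0.039,"ax": 0,"ay": 0,"az": 0}
    - {"hand": 38,"x": 0,"y": 0,"z": 0.02,"ax": 0,"ay": 0,"az": 0}
    - {"hand": 38,"x": 0,"y": 0,"z": -0.03,"ax": 0,"ay": 0,"az": 0}
    - {"hand": 50,"x": 0.04,"y": 0,"z": -0.08,"ax": 0,"ay": 0,"az": 0}

```text
t: 13.92
tool_pos: [0.5693, -0.1935, 0.3183]
orientation: [0.155, 3.132, -0.001]
force: [0.2, -1.4, 0.6]
opening: 0.041
gripper_force: 0.0
```

Run:
```python
from h import *
for o in freshes(): print('fresh',*o)
for o in freshes('side'): print('freshs',*o)
im,_,w=cloud('side'); im2,_,_=cloud('top'); np.save('top7.npy',_)
cv2.imwrite('pics/s7.png',np.hstack([cv2.resize(im[200:420,240:500],None,fx=1.5,fy=1.5),cv2.resize(im2[140:330,340:500],None,fx=1.737,fy=1.737)[:330]]))
plan()
```

```text
freshs [ 0.8071 -0.3833] 1.763 [ 0.812  -0.4085] 0.091
freshs [ 0.4355 -0.0864] -3.059 [ 0.4315 -0.0867] 0.108
t 14.12 grasp [ 0.5701 -0.1941  0.1519] yang 1.471 open 46.1 F [-0.4  0.2 -0. ] q [-0.41  0.18  1.59  0.    1.36 -1.88]
```

View pics/s7.png

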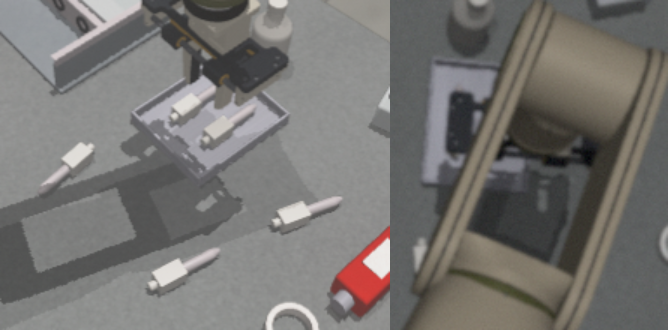

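Both spent tubes lie in the tray; the fresh ones are where they were. I take the fresh tube at (0.576,-0.358) first.

Run:
```python
from h import *
plan((.5755,-.358,.12,1.196),(.5755,-.358,.023,1.196))
```

```text
t 14.12 grasp [ 0.5701 -0.1941  0.1519] yang 1.471 open 46.1 F [-0.4  0.2 -0. ] q [-0.41  0.18  1.59  0.    1.36 -1.88]
x:-0.0228 y:-0.1628 z:0.0323 ax:-0.0005 ay:0.0085 az:0.2747 rows>=2.7
x:-0.0220 y:-0.1626 z:0.1293 ax:-0.0005 ay:0.0085 az:0.2747 rows>=1.6
```

>>> carry_out:
  newtons: 10
  targets:
    - {"hand": 52,"x": -0.007,"y": -0.054,"z": 0,"ax": 0,"ay": 0,"az": 0.09}
    - {"hand": 52,"x": -0.014,"y": -0.108,"z": 0.01,"ax": 0,"ay": 0,"az": 0.18}
    - {"hand": 52,"x": -0.022,"y": -0.1627,"z": 0.03,"ax": 0,"ay": 0,"az": 0.275}
    - {"hand": 52,"x": -0.022,"y": -0.1627,"z": 0.06,"ax": 0,"ay": 0,"az": 0.275}
    - {"hand": 52,"x": -0.022,"y": -0.1627,"z": 0.08,"ax": 0,"ay": 0,"az": 0.275}
    - {"hand": 52,"x": -0.022,"y": -0.1627,"z": 0.08,"ax": 0,"ay": 0,"az": 0.275}

```text
t: 14.88
tool_pos: [0.5736, -0.3561, 0.2319]
orientation: [-0.584, -3.085, -0.005]
force: [-0.0, 0.1, -0.2]
opening: 0.0483
gripper_force: 0.0
```

Run:
```python
from h import *
for o in freshes(): print('fresh',*o)
im,_,w=cloud('side'); cv2.imwrite('pics/s8.png',cv2.resize(im[250:430,340:560],None,fx=3,fy=3))
plan((.5755,-.358,.023,1.196))
```

```text
fresh [ 0.4295 -0.0862] -3.095 [ 0.4358 -0.0859] 0.099
t 14.97 grasp [ 0.5753 -0.3568  0.0686] yang 1.197 open 48.2 F [-0.4 -0.4  0.3] q [-0.63  0.46  1.41  0.    1.27 -1.83]
x:-0.0010 y:-0.0009 z:0.0456 ax:0.0010 ay:0.0028 az:0.0012 rows>=0.7
```

View pics/s8.png

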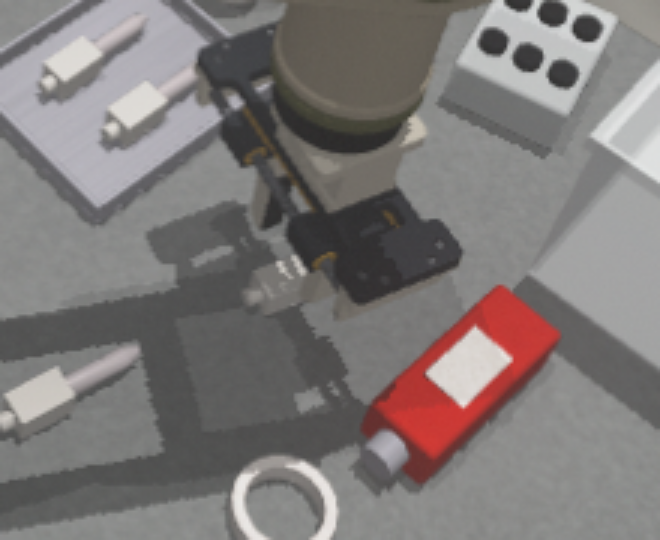

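Tube is between the fingers. I descend and grip.

>>> carry_out:
  newtons: 10
  targets:
    - {"hand": 52,"x": -0.001,"y": -0.001,"z": 0.02,"ax": 0,"ay": 0,"az": 0}
    - {"hand": 52,"x": -0.001,"y": -0.001,"z": 0.036,"ax": 0,"ay": 0,"az": 0}
    - {"hand": 52,"x": -0.001,"y": -0.001,"z": 0.0455,"ax": 0,"ay": 0,"az": 0}
    - {"hand": 20,"x": -0.001,"y": -0.001,"z": 0.0455,"ax": 0,"ay": 0,"az": 0}
    - {"hand": 20,"x": -0.001,"y": -0.001,"z": 0.0455,"ax": 0,"ay": 0,"az": 0}
    - {"hand": 20,"x": -0.001,"y": -0.001,"z": 0.0455,"ax": 0,"ay": 0,"az": 0}
    - {"hand": 20,"x": -0.001,"y": -0.001,"z": 0.0455,"ax": 0,"ay": 0,"az": 0}

```text
t: 15.85
tool_pos: [0.5754, -0.359, 0.1905]
orientation: [0.585, 3.083, -0.0]
force: [-0.1, 0.1, 1.3]
opening: 0.0239
gripper_force: 10.0
```

>>> carry_out:
  newtons: 45
  targets:
    - {"hand": 15,"x": 0,"y": 0,"z": 0,"ax": 0,"ay": 0,"az": 0}
    - {"hand": 15,"x": 0,"y": 0,"z": 0,"ax": 0,"ay": 0,"az": 0}
    - {"hand": 15,"x": 0,"y": 0,"z": -0.02,"ax": 0,"ay": 0,"az": 0}
    - {"hand": 15,"x": 0,"y": 0,"z": -0.07,"ax": 0,"ay": 0,"az": 0}
    - {"hand": 15,"x": 0,"y": 0,"z": -0.12,"ax": 0,"ay": 0,"az": 0}

```text
t: 16.48
tool_pos: [0.5744, -0.3586, 0.3114]
orientation: [0.585, 3.085, 0.001]
force: [0.8, -0.8, -0.8]
opening: 0.0237
gripper_force: 45.0
```

Run:
```python
from h import *
plan(st(-.13,-.064,.135),st(-.13,-.064,.045),st(-.06,-.064,.045))
```

```text
t 16.48 grasp [ 0.5747 -0.3585  0.1444] yang 1.196 open 23.7 F [ 0.8 -0.8 -0.8] q [-0.63  0.39  1.35  0.    1.4  -1.83]
x:0.2609 y:0.3832 z:0.0094 ax:0.0008 ay:0.0020 az:-0.3048 rows>=7.4
x:0.2611 y:0.3831 z:0.0994 ax:0.0008 ay:0.0020 az:-0.3048 rows>=1.4
x:0.1943 y:0.4041 z:0.0995 ax:0.0008 ay:0.0020 az:-0.3048 rows>=1.1
```

>>> carry_out:
  targets:
    - {"hand": 15,"x": 0.033,"y": 0.05,"z": 0,"ax": 0,"ay": 0,"az": -0.04}
    - {"hand": 15,"x": 0.066,"y": 0.1,"z": 0,"ax": 0,"ay": 0,"az": -0.08}
    - {"hand": 15,"x": 0.1,"y": 0.15,"z": 0,"ax": 0,"ay": 0,"az": -0.12}
    - {"hand": 15,"x": 0.133,"y": 0.2,"z": 0,"ax": 0,"ay": 0,"az": -0.16}
    - {"hand": 15,"x": 0.166,"y": 0.25,"z": 0,"ax": 0,"ay": 0,"az": -0.2}
    - {"hand": 15,"x": 0.2,"y": 0.3,"z": 0,"ax": 0,"ay": 0,"az": -0.25}
    - {"hand": 15,"x": 0.23,"y": 0.345,"z": 0,"ax": 0,"ay": 0,"az": -0.29}
    - {"hand": 15,"x": 0.261,"y": 0.383,"z": 0,"ax": 0,"ay": 0,"az": -0.304}

```text
t: 17.48
tool_pos: [0.4714, 0.095, 0.3105]
orientation: [0.109, 3.135, 0.0]
force: [0.5, -0.2, -0.2]
opening: 0.0232
gripper_force: 45.0
```

>>> carry_out:
  targets:
    - {"hand": 15,"x": 0,"y": 0,"z": 0.03,"ax": 0,"ay": 0,"az": 0}
    - {"hand": 15,"x": 0,"y": 0,"z": 0.06,"ax": 0,"ay": 0,"az": 0}
    - {"hand": 15,"x": 0,"y": 0,"z": 0.06,"ax": 0,"ay": 0,"az": 0}
    - {"hand": 15,"x": 0,"y": 0,"z": 0.06,"ax": 0,"ay": 0,"az": 0}

```text
t: 17.98
tool_pos: [0.4727, 0.0931, 0.2508]
orientation: [0.111, 3.135, 0.0]
force: [0.3, 0.4, 0.3]
opening: 0.0238
gripper_force: 45.0
```

Run:
```python
from h import *
plan(st(-.13,-.064,.0455),st(-.085,-.064,.0455))
for n in('top','side'):
    im,_,w=cloud(n); s=read_state()
    # nose points: ahead of the gripper, in station frame
    c,sn=np.cos(SY),np.sin(SY); d=w[...,:2]-ST; X=d@[c,sn]; Y=d@[-sn,c]
    m=(abs(Y+.064)<.02)&(X>-.105)&(X<-.03)&(w[...,2]>.06)&(w[...,2]<.13)
    print(n,m.sum(),[ (round(a,3),round(float(np.median(Y[m&(abs(X-a)<.004)])),4),round(float(np.median(w[...,2][m&(abs(X-a)<.004)])),4)) for a in np.arange(-.1,-.03,.008) if (m&(abs(X-a)<.004)).sum()>3], X[m].max() if m.any() else '')
```

```text
t 17.98 grasp [0.4735 0.0931 0.0838] yang 1.5 open 23.8 F [0.3 0.4 0.3] q [ 0.09 -0.06  1.97 -0.    1.22 -1.41]
x:0.0011 y:0.0004 z:0.0383 ax:0.0002 ay:0.0043 az:-0.0011 rows>=0.6
x:-0.0439 y:0.0005 z:0.0385 ax:0.0002 ay:0.0043 az:-0.0011 rows>=0.7
top 0 [] 
side 0 []
```

>>> carry_out:
  targets:
    - {"hand": 15,"x": 0,"y": 0.0005,"z": 0.02,"ax": 0,"ay": 0,"az": 0}
    - {"hand": 15,"x": 0,"y": 0.0005,"z": 0.0385,"ax": 0,"ay": 0,"az": 0}
    - {"hand": 15,"x": -0.022,"y": 0.0005,"z": 0.0385,"ax": 0,"ay": 0,"az": 0}
    - {"hand": 15,"x": -0.044,"y": 0.0005,"z": 0.0385,"ax": 0,"ay": 0,"az": 0}
    - {"hand": 15,"x": -0.044,"y": 0.0005,"z": 0.0385,"ax": 0,"ay": 0,"az": 0}

```text
t: 18.7
tool_pos: [0.518, 0.0903, 0.2125]
orientation: [0.112, 3.134, 0.0]
force: [0.5, 1.3, -0.6]
opening: 0.0235
gripper_force: 45.0
```

Run:
```python
from h import *
plan(st(-.085,-.064,.0455),st(-.065,-.064,.0455),st(-.045,-.064,.0455)); print(read_state()['wrist_torque'])
```

```text
t 18.7 grasp [0.5189 0.0903 0.0455] yang 1.499 open 23.5 F [ 0.5  1.3 -0.6] q [ 0.08  0.11  1.88 -0.    1.15 -1.42]
x:0.0012 y:0.0001 z:-0.0000 ax:0.0004 ay:0.0059 az:-0.0016 rows>=0.0
x:-0.0188 y:0.0001 z:0.0001 ax:0.0004 ay:0.0059 az:-0.0016 rows>=0.3
x:-0.0388 y:0.0001 z:0.0002 ax:0.0004 ay:0.0059 az:-0.0016 rows>=0.3
[ 0.03775843 -0.02448583  0.0301377 ]
```

>>> carry_out:
  targets:
    - {"hand": 15,"x": -0.005,"y": 0,"z": 0,"ax": 0,"ay": 0,"az": 0}
    - {"hand": 15,"x": -0.01,"y": 0,"z": 0,"ax": 0,"ay": 0,"az": 0}
    - {"hand": 15,"x": -0.015,"y": 0,"z": 0,"ax": 0,"ay": 0,"az": 0}
    - {"hand": 15,"x": -0.018,"y": 0,"z": 0,"ax": 0,"ay": 0,"az": 0}
    - {"hand": 15,"x": -0.018,"y": 0,"z": 0,"ax": 0,"ay": 0,"az": 0}

```text
t: 19.32
tool_pos: [0.5346, 0.0895, 0.2113]
orientation: [0.111, 3.136, 0.0]
force: [1.4, 1.3, 0.9]
opening: 0.0238
gripper_force: 45.0
```

Run:
```python
from h import *
plan(st(-.067,-.064,.0455)); print(read_state()['wrist_torque'])
```

```text
t 19.32 grasp [0.5352 0.0895 0.0443] yang 1.5 open 23.8 F [1.4 1.3 0.9] q [ 0.07  0.16  1.83 -0.    1.15 -1.43]
x:-0.0001 y:-0.0003 z:-0.0012 ax:0.0004 ay:0.0038 az:-0.0007 rows>=0.0
[ 0.29455142 -0.20636613  0.07399283]
```

>>> carry_out:
  targets:
    - {"hand": 15,"x": -0.004,"y": 0,"z": -0.001,"ax": 0,"ay": 0,"az": 0}
    - {"hand": 15,"x": -0.008,"y": 0,"z": -0.001,"ax": 0,"ay": 0,"az": 0}
    - {"hand": 15,"x": -0.011,"y": 0,"z": -0.001,"ax": 0,"ay": 0,"az": 0}
    - {"hand": 15,"x": -0.014,"y": 0,"z": -0.001,"ax": 0,"ay": 0,"az": 0}

```text
t: 19.82
tool_pos: [0.5481, 0.0886, 0.2118]
orientation: [0.111, 3.138, 0.001]
force: [-5.3, 4.3, 1.9]
opening: 0.0234
gripper_force: 45.0
```

Run:
```python
from h import *
plan(st(-.045,-.064,.0455)); print(read_state()['wrist_torque'])
```

```text
t 19.82 grasp [0.5484 0.0886 0.0448] yang 1.5 open 23.4 F [-5.3  4.3  1.9] q [ 0.07  0.19  1.79  0.    1.16 -1.43]
x:-0.0086 y:-0.0004 z:-0.0007 ax:0.0005 ay:0.0019 az:-0.0006 rows>=0.1
[0.90723357 0.85479236 0.26789126]
```

>>> carry_out:
  targets:
    - {"hand": 15,"x": -0.003,"y": 0.0005,"z": 0,"ax": 0,"ay": 0,"az": 0}
    - {"hand": 15,"x": -0.006,"y": 0.0006,"z": 0,"ax": 0,"ay": 0,"az": 0}
    - {"hand": 15,"x": -0.008,"y": 0.0006,"z": 0,"ax": 0,"ay": 0,"az": 0}
    - {"hand": 15,"x": -0.01,"y": 0.0006,"z": 0,"ax": 0,"ay": 0,"az": 0}
    - {"hand": 15,"x": -0.01,"y": 0.0006,"z": 0,"ax": 0,"ay": 0,"az": 0}

```text
t: 20.45
tool_pos: [0.5568, 0.0885, 0.2114]
orientation: [-0.111, -3.137, -0.0]
force: [-11.9, 5.1, 8.1]
opening: 0.0237
gripper_force: 45.0
```

Run:
```python
from h import *
plan(st(-.045,-.064,.0455)); print(read_state()['wrist_torque'])
```

```text
t 20.45 grasp [0.5564 0.0886 0.0444] yang 1.5 open 23.7 F [-11.9   5.1   8.1] q [ 0.07  0.21  1.76  0.    1.17 -1.43]
x:0.0001 y:-0.0009 z:-0.0011 ax:-0.0000 ay:-0.0026 az:-0.0005 rows>=0.0
[0.79403587 1.93639021 0.14209551]
```

>>> carry_out:
  targets:
    - {"hand": 15,"x": -0.001,"y": 0.0006,"z": -0.001,"ax": 0,"ay": 0,"az": 0}
    - {"hand": 15,"x": -0.002,"y": 0.0006,"z": -0.001,"ax": 0,"ay": 0,"az": 0}
    - {"hand": 15,"x": -0.003,"y": 0.0006,"z": -0.001,"ax": 0,"ay": 0,"az": 0}
    - {"hand": 15,"x": -0.003,"y": 0.0006,"z": -0.001,"ax": 0,"ay": 0,"az": 0}

```text
t: 20.95
tool_pos: [0.5582, 0.0888, 0.2112]
orientation: [-0.11, -3.132, 0.001]
force: [-20.1, 3.2, 10.1]
opening: 0.0239
gripper_force: 45.0
```

Run:
```python
from h import *
plan(st(-.045,-.064,.0455)); print(read_state()['wrist_torque'])
```

```text
t 20.95 grasp [0.5568 0.0888 0.0442] yang 1.5 open 23.9 F [-20.1   3.2  10.1] q [ 0.07  0.22  1.76  0.    1.17 -1.43]
x:0.0015 y:-0.0013 z:-0.0013 ax:-0.0009 ay:-0.0080 az:-0.0005 rows>=0.0
[0.59156178 3.24605058 0.10595988]
```

Bottomed: 20 N, no further advance, body centre at station x −0.045 as expected. I release.

>>> carry_out:
  targets:
    - {"hand": 15,"x": 0.003,"y": 0,"z": 0,"ax": 0,"ay": 0,"az": 0}
    - {"hand": 42,"x": 0.003,"y": 0,"z": 0,"ax": 0,"ay": 0,"az": 0}
    - {"hand": 42,"x": 0.003,"y": 0,"z": 0,"ax": 0,"ay": 0,"az": 0}
    - {"hand": 42,"x": 0.003,"y": 0,"z": 0,"ax": 0,"ay": 0,"az": 0}
    - {"hand": 42,"x": 0.003,"y": 0,"z": -0.04,"ax": 0,"ay": 0,"az": 0}
    - {"hand": 52,"x": 0.003,"y": 0,"z": -0.1,"ax": 0,"ay": 0,"az": 0}
    - {"hand": 52,"x": 0.06,"y": 0.0,"z": -0.11,"ax": 0,"ay": 0,"az": 0}
    - {"hand": 52,"x": 0.12,"y": 0.02,"z": -0.11,"ax": 0,"ay": 0,"az": 0}

```text
t: 21.95
tool_pos: [0.4433, 0.1163, 0.3249]
orientation: [0.114, 3.132, 0.001]
force: [-0.4, 1.8, 0.3]
opening: 0.0486
gripper_force: 0.0
```

```bash
cat >> h.py <<'E'
def seated():
    for n in('top','side'):
        im,_,w=cloud(n); c,sn=np.cos(SY),np.sin(SY); d=w[...,:2]-ST; X=d@[c,sn]; Y=d@[-sn,c]
        for i,y in((1,.064),(2,0),(3,-.064)):
            m=(abs(Y-y)<.022)&(X>-.1)&(X<-.01)&(w[...,2]>.02)&(w[...,2]<.06)&(im.min(2)>110)
            if m.sum()>30: b=m&(im.min(2)>150); print(n,i,m.sum(),'Xmin',np.percentile(X[m],2).round(4),'X med',np.median(X[b]).round(4),'Y',np.median(Y[b]).round(4),'z',np.median(w[...,2][b]).round(3))
E
python3 - <<'E'
from h import *
for o in freshes(): print('fresh',*o)
for o in freshes('side'): print('freshs',*o)
seated()
plan((.397,-.3025,.12,np.pi/2-.24),(.397,-.3025,.023,np.pi/2-.24))
E
```

```text
fresh [ 0.397  -0.3014] -0.24 [ 0.3922 -0.3002] 0.099
fresh [ 0.4308 -0.0861] -3.094 [ 0.4359 -0.0859] 0.099
freshs [ 0.8177 -0.4091] 1.765 [ 0.8172 -0.4068] 0.092
freshs [ 0.4376 -0.0856] -3.055 [ 0.4301 -0.0863] 0.109
top 3 133 Xmin -0.0644 X med -0.0403 Y -0.0649 z 0.04
side 3 211 Xmin -0.0728 X med -0.045 Y -0.0641 z 0.04
t 22.15 grasp [0.4435 0.117  0.156 ] yang 1.501 open 48.4 F [ 1.3 -1.1  1. ] q [ 0.15 -0.21  1.97 -0.    1.38 -1.35]
x:0.0166 y:-0.4217 z:0.0359 ax:0.0005 ay:0.0046 az:0.1704 rows>=6.8
x:0.0170 y:-0.4217 z:0.1329 ax:0.0005 ay:0.0046 az:0.1704 rows>=1.6
```

>>> carry_out:
  newtons: 10
  targets:
    - {"hand": 52,"x": 0.003,"y": -0.06,"z": 0,"ax": 0,"ay": 0,"az": 0.03}
    - {"hand": 52,"x": 0.006,"y": -0.12,"z": 0,"ax": 0,"ay": 0,"az": 0.06}
    - {"hand": 52,"x": 0.009,"y": -0.18,"z": 0,"ax": 0,"ay": 0,"az": 0.09}
    - {"hand": 52,"x": 0.012,"y": -0.24,"z": 0,"ax": 0,"ay": 0,"az": 0.12}
    - {"hand": 52,"x": 0.015,"y": -0.3,"z": 0,"ax": 0,"ay": 0,"az": 0.15}
    - {"hand": 52,"x": 0.018,"y": -0.36,"z": 0,"ax": 0,"ay": 0,"az": 0.17}
    - {"hand": 52,"x": 0.018,"y": -0.4215,"z": 0.02,"ax": 0,"ay": 0,"az": 0.17}
    - {"hand": 52,"x": 0.018,"y": -0.4215,"z": 0.06,"ax": 0,"ay": 0,"az": 0.17}

```text
t: 23.15
tool_pos: [0.3964, -0.3086, 0.2646]
orientation: [0.385, 3.11, -0.008]
force: [0.1, 0.1, -0.0]
opening: 0.0485
gripper_force: 0.0
```

>>> carry_out:
  newtons: 10
  targets:
    - {"hand": 52,"x": 0,"y": 0,"z": 0.02,"ax": 0,"ay": 0,"az": 0}
    - {"hand": 52,"x": 0,"y": 0,"z": 0.02,"ax": 0,"ay": 0,"az": 0}

```text
t: 23.4
tool_pos: [0.3955, -0.3033, 0.2409]
orientation: [0.379, 3.118, 0.003]
force: [-0.3, 0.2, -0.0]
opening: 0.0485
gripper_force: 0.0
```

Run:
```python
from h import *
for o in freshes(): print('fresh',*o)
im,_,w=cloud('side'); m=(abs(w[...,0]-.42)<.08)&(abs(w[...,1]+.306)<.07)&(w[...,2]>.008)&(w[...,2]<.04)&(im.min(2)>110); P=w[m]; print(len(P), P.mean(0), cv2.minAreaRect(P[:,:2].astype(np.float32)))
plan((.3955,-.302,.023,np.pi/2-.24))
```

```text
fresh [ 0.4308 -0.0864] -3.097 [ 0.4359 -0.0862] 0.1
123 [ 0.38304153 -0.30029991  0.02089501] ((0.382912278175354, -0.2993360161781311), (0.022919021546840668, 0.030193647369742393), 78.07892608642578)
t 23.5 grasp [ 0.397  -0.3036  0.0764] yang 1.33 open 48.6 F [0.4 0.3 1.4] q [-0.76 -0.    1.93  0.    1.21 -2.09]
x:0.0014 y:0.0012 z:0.0534 ax:-0.0001 ay:0.0037 az:-0.0011 rows>=0.9
```

>>> carry_out:
  newtons: 10
  targets:
    - {"hand": 52,"x": 0.001,"y": 0.001,"z": 0.022,"ax": 0,"ay": 0,"az": 0}
    - {"hand": 52,"x": 0.001,"y": 0.001,"z": 0.042,"ax": 0,"ay": 0,"az": 0}
    - {"hand": 52,"x": 0.001,"y": 0.001,"z": 0.053,"ax": 0,"ay": 0,"az": 0}
    - {"hand": 15,"x": 0.001,"y": 0.001,"z": 0.053,"ax": 0,"ay": 0,"az": 0}
    - {"hand": 15,"x": 0.001,"y": 0.001,"z": 0.053,"ax": 0,"ay": 0,"az": 0}
    - {"hand": 15,"x": 0.001,"y": 0.001,"z": 0.053,"ax": 0,"ay": 0,"az": 0}
    - {"hand": 15,"x": 0.001,"y": 0.001,"z": 0.053,"ax": 0,"ay": 0,"az": 0}

```text
t: 24.38
tool_pos: [0.3957, -0.3016, 0.1907]
orientation: [0.377, 3.114, -0.001]
force: [-0.1, 0.6, 5.7]
opening: 0.0243
gripper_force: 10.0
```

>>> carry_out:
  newtons: 45
  targets:
    - {"hand": 15,"x": 0,"y": 0,"z": 0,"ax": 0,"ay": 0,"az": 0}
    - {"hand": 15,"x": 0,"y": 0,"z": 0,"ax": 0,"ay": 0,"az": 0}
    - {"hand": 15,"x": 0,"y": 0,"z": -0.02,"ax": 0,"ay": 0,"az": 0}
    - {"hand": 15,"x": 0,"y": 0,"z": -0.07,"ax": 0,"ay": 0,"az": 0}
    - {"hand": 15,"x": 0,"y": 0,"z": -0.12,"ax": 0,"ay": 0,"az": 0}

```text
t: 25.0
tool_pos: [0.3945, -0.3009, 0.3105]
orientation: [0.377, 3.117, 0.001]
force: [1.0, -0.5, -0.2]
opening: 0.0235
gripper_force: 45.0
```

Run:
```python
from h import *
plan(st(-.13,0,.135))
```

```text
t 25.0 grasp [ 0.3948 -0.3008  0.1435] yang 1.33 open 23.5 F [ 1.  -0.5 -0.2] q [-0.76 -0.09  1.88  0.    1.34 -2.09]
x:0.0299 y:0.4646 z:0.0090 ax:0.0010 ay:0.0019 az:-0.1708 rows>=7.5
```

>>> carry_out:
  targets:
    - {"hand": 15,"x": 0.004,"y": 0.058,"z": 0,"ax": 0,"ay": 0,"az": -0.02}
    - {"hand": 15,"x": 0.008,"y": 0.116,"z": 0,"ax": 0,"ay": 0,"az": -0.04}
    - {"hand": 15,"x": 0.012,"y": 0.174,"z": 0,"ax": 0,"ay": 0,"az": -0.06}
    - {"hand": 15,"x": 0.016,"y": 0.232,"z": 0,"ax": 0,"ay": 0,"az": -0.08}
    - {"hand": 15,"x": 0.02,"y": 0.29,"z": 0,"ax": 0,"ay": 0,"az": -0.1}
    - {"hand": 15,"x": 0.024,"y": 0.348,"z": 0,"ax": 0,"ay": 0,"az": -0.13}
    - {"hand": 15,"x": 0.027,"y": 0.406,"z": 0,"ax": 0,"ay": 0,"az": -0.16}
    - {"hand": 15,"x": 0.03,"y": 0.4645,"z": 0,"ax": 0,"ay": 0,"az": -0.171}

```text
t: 26.0
tool_pos: [0.4764, 0.159, 0.31]
orientation: [0.108, 3.136, -0.0]
force: [1.2, 0.8, 0.7]
opening: 0.0236
gripper_force: 45.0
```

>>> carry_out:
  targets:
    - {"hand": 15,"x": 0,"y": 0,"z": 0.03,"ax": 0,"ay": 0,"az": 0}
    - {"hand": 15,"x": 0,"y": 0,"z": 0.06,"ax": 0,"ay": 0,"az": 0}
    - {"hand": 15,"x": 0,"y": 0,"z": 0.08,"ax": 0,"ay": 0,"az": 0}
    - {"hand": 15,"x": 0,"y": 0,"z": 0.09,"ax": 0,"ay": 0,"az": 0}
    - {"hand": 15,"x": 0,"y": 0,"z": 0.09,"ax": 0,"ay": 0,"az": 0}

```text
t: 26.62
tool_pos: [0.4765, 0.1569, 0.2194]
orientation: [0.11, 3.138, -0.001]
force: [0.2, -0.6, 0.8]
opening: 0.0234
gripper_force: 45.0
```

Run:
```python
from h import *
plan(st(-.085,0.0004,.0457),st(-.067,0.0004,.0457),st(-.045,0.0004,.0457))
```

```text
t 26.62 grasp [0.4768 0.1568 0.0524] yang 1.501 open 23.4 F [ 0.2 -0.6  0.8] q [ 0.22  0.04  1.94 -0.    1.16 -1.28]
x:-0.0447 y:0.0009 z:0.0067 ax:-0.0004 ay:0.0019 az:0.0001 rows>=0.7
x:-0.0627 y:0.0009 z:0.0068 ax:-0.0004 ay:0.0019 az:0.0001 rows>=0.3
x:-0.0847 y:0.0009 z:0.0068 ax:-0.0004 ay:0.0019 az:0.0001 rows>=0.4
```

>>> carry_out:
  targets:
    - {"hand": 15,"x": -0.02,"y": 0.001,"z": 0.007,"ax": 0,"ay": 0,"az": 0}
    - {"hand": 15,"x": -0.04,"y": 0.001,"z": 0.007,"ax": 0,"ay": 0,"az": 0}
    - {"hand": 15,"x": -0.048,"y": 0.001,"z": 0.007,"ax": 0,"ay": 0,"az": 0}
    - {"hand": 15,"x": -0.055,"y": 0.001,"z": 0.007,"ax": 0,"ay": 0,"az": 0}
    - {"hand": 15,"x": -0.062,"y": 0.001,"z": 0.007,"ax": 0,"ay": 0,"az": 0}
    - {"hand": 15,"x": -0.062,"y": 0.001,"z": 0.007,"ax": 0,"ay": 0,"az": 0}

```text
t: 27.38
tool_pos: [0.5389, 0.1538, 0.2131]
orientation: [0.11, 3.136, 0.0]
force: [-0.0, 0.7, 0.5]
opening: 0.0239
gripper_force: 45.0
```

Run:
```python
from h import *
plan(st(-.045,0.0004,.0457)); print(read_state()['wrist_torque'])
```

```text
t 27.38 grasp [0.5395 0.1538 0.0461] yang 1.501 open 23.9 F [-0.   0.7  0.5] q [ 0.19  0.2   1.78 -0.    1.16 -1.31]
x:-0.0223 y:-0.0004 z:0.0005 ax:0.0003 ay:0.0033 az:0.0002 rows>=0.4
[ 0.14245483 -0.02175758  0.02902842]
```

>>> carry_out:
  targets:
    - {"hand": 15,"x": -0.004,"y": 0,"z": 0.0,"ax": 0,"ay": 0,"az": 0}
    - {"hand": 15,"x": -0.008,"y": 0,"z": 0.0,"ax": 0,"ay": 0,"az": 0}
    - {"hand": 15,"x": -0.012,"y": 0,"z": 0.0,"ax": 0,"ay": 0,"az": 0}
    - {"hand": 15,"x": -0.015,"y": 0,"z": 0.0,"ax": 0,"ay": 0,"az": 0}
    - {"hand": 15,"x": -0.018,"y": 0,"z": 0.0,"ax": 0,"ay": 0,"az": 0}

```text
t: 28.0
tool_pos: [0.5557, 0.1529, 0.2123]
orientation: [-0.109, -3.139, -0.0]
force: [-8.9, 5.0, 3.3]
opening: 0.0236
gripper_force: 45.0
```

Run:
```python
from h import *
plan(st(-.045,0.0004,.0457)); print(read_state()['wrist_torque'])
```

```text
t 28.0 grasp [0.5555 0.1529 0.0453] yang 1.501 open 23.6 F [-8.9  5.   3.3] q [ 0.18  0.24  1.73  0.    1.17 -1.32]
x:-0.0055 y:-0.0006 z:-0.0004 ax:0.0002 ay:-0.0009 az:0.0006 rows>=0.1
[0.89975959 1.36268725 0.28441852]
```

>>> carry_out:
  targets:
    - {"hand": 15,"x": -0.003,"y": 0.0005,"z": -0.0005,"ax": 0,"ay": 0,"az": 0}
    - {"hand": 15,"x": -0.006,"y": 0.0005,"z": -0.0005,"ax": 0,"ay": 0,"az": 0}
    - {"hand": 15,"x": -0.008,"y": 0.0005,"z": -0.0005,"ax": 0,"ay": 0,"az": 0}
    - {"hand": 15,"x": -0.009,"y": 0.0005,"z": -0.0005,"ax": 0,"ay": 0,"az": 0}
    - {"hand": 15,"x": -0.009,"y": 0.0005,"z": -0.0005,"ax": 0,"ay": 0,"az": 0}

```text
t: 28.62
tool_pos: [0.5625, 0.1528, 0.2118]
orientation: [-0.109, -3.132, 0.001]
force: [-21.2, 5.1, 10.4]
opening: 0.0235
gripper_force: 45.0
```

Run:
```python
from h import *
plan(st(-.045,0.0004,.0457)); print(read_state()['wrist_torque'])
```

```text
t 28.62 grasp [0.5612 0.1527 0.0448] yang 1.501 open 23.5 F [-21.2   5.1  10.4] q [ 0.18  0.26  1.71  0.    1.18 -1.32]
x:0.0013 y:-0.0010 z:-0.0008 ax:-0.0010 ay:-0.0079 az:0.0007 rows>=0.0
[ 0.68813606  3.35150202 -0.02593303]
```

Bottomed as before. I release and go for the third tube.

>>> carry_out:
  newtons: 10
  targets:
    - {"hand": 15,"x": 0.003,"y": 0,"z": 0,"ax": 0,"ay": 0,"az": 0}
    - {"hand": 42,"x": 0.003,"y": 0,"z": 0,"ax": 0,"ay": 0,"az": 0}
    - {"hand": 42,"x": 0.003,"y": 0,"z": 0,"ax": 0,"ay": 0,"az": 0}
    - {"hand": 42,"x": 0.003,"y": 0,"z": 0,"ax": 0,"ay": 0,"az": 0}
    - {"hand": 42,"x": 0.003,"y": 0,"z": -0.04,"ax": 0,"ay": 0,"az": 0}
    - {"hand": 52,"x": 0.003,"y": 0,"z": -0.1,"ax": 0,"ay": 0,"az": 0}
    - {"hand": 52,"x": 0.06,"y": 0.0,"z": -0.11,"ax": 0,"ay": 0,"az": 0}
    - {"hand": 52,"x": 0.12,"y": 0.02,"z": -0.11,"ax": 0,"ay": 0,"az": 0}

```text
t: 29.62
tool_pos: [0.4477, 0.1799, 0.3255]
orientation: [0.113, 3.132, 0.002]
force: [-0.5, 2.0, -0.2]
opening: 0.0482
gripper_force: 0.0
```

Run:
```python
from h import *
for o in freshes(): print('fresh',*o)
seated()
plan((.432,-.0868,.1,1.615),(.432,-.0868,.024,1.615))
```

```text
fresh [ 0.4314 -0.0865] -3.106 [ 0.4349 -0.0864] 0.1
top 2 217 Xmin -0.0734 X med -0.0455 Y 0.0037 z 0.04
top 3 215 Xmin -0.0741 X med -0.0473 Y -0.0607 z 0.041
side 2 191 Xmin -0.0732 X med -0.0446 Y -0.0011 z 0.04
side 3 210 Xmin -0.0727 X med -0.0446 Y -0.0654 z 0.04
t 29.77 grasp [0.4459 0.1809 0.1559] yang 1.503 open 48.3 F [0.4 0.4 0.4] q [ 0.28 -0.14  1.91 -0.    1.37 -1.22]
x:-0.0045 y:-0.2680 z:0.0559 ax:-0.0003 ay:0.0026 az:-0.1120 rows>=4.4
x:-0.0043 y:-0.2680 z:0.1319 ax:-0.0003 ay:0.0026 az:-0.1120 rows>=1.2
```

>>> carry_out:
  newtons: 10
  targets:
    - {"hand": 52,"x": -0.001,"y": -0.06,"z": 0,"ax": 0,"ay": 0,"az": -0.03}
    - {"hand": 52,"x": -0.002,"y": -0.12,"z": 0,"ax": 0,"ay": 0,"az": -0.06}
    - {"hand": 52,"x": -0.003,"y": -0.18,"z": 0,"ax": 0,"ay": 0,"az": -0.09}
    - {"hand": 52,"x": -0.004,"y": -0.235,"z": 0,"ax": 0,"ay": 0,"az": -0.112}
    - {"hand": 52,"x": -0.004,"y": -0.268,"z": 0.02,"ax": 0,"ay": 0,"az": -0.112}
    - {"hand": 52,"x": -0.004,"y": -0.268,"z": 0.06,"ax": 0,"ay": 0,"az": -0.112}
    - {"hand": 52,"x": -0.004,"y": -0.268,"z": 0.08,"ax": 0,"ay": 0,"az": -0.112}
    - {"hand": 52,"x": -0.004,"y": -0.268,"z": 0.08,"ax": 0,"ay": 0,"az": -0.112}

```text
t: 30.78
tool_pos: [0.433, -0.0879, 0.2419]
orientation: [-0.065, 3.141, 0.001]
force: [0.2, 1.1, -0.1]
opening: 0.0486
gripper_force: 0.0
```

Run:
```python
from h import *
for n in('side','top'):
    im,_,w=cloud(n); m=(abs(w[...,0]-.41)<.09)&(abs(w[...,1]+.088)<.06)&(w[...,2]>.008)&(w[...,2]<.04)&(im.min(2)>110); P=w[m]; print(n,len(P)); 
    if len(P): print(P.mean(0), cv2.minAreaRect(P[:,:2].astype(np.float32)))
plan((.432,-.0868,.024,1.608))
```

```text
side 160
[ 0.42499996 -0.08900473  0.02285764] ((0.4062684178352356, -0.09339702874422073), (0.09394330531358719, 0.022662706673145294), 9.484822273254395)
top 0
t 30.88 grasp [ 0.4347 -0.0879  0.0771] yang 1.613 open 48.4 F [-0.9 -0.5  0.6] q [-0.32 -0.16  2.08  0.    1.22 -1.93]
x:0.0022 y:0.0012 z:0.0531 ax:-0.0008 ay:0.0039 az:0.0047 rows>=0.9
```

>>> carry_out:
  newtons: 10
  targets:
    - {"hand": 52,"x": 0.0015,"y": 0.001,"z": 0.022,"ax": 0,"ay": 0,"az": 0}
    - {"hand": 52,"x": 0.0015,"y": 0.001,"z": 0.042,"ax": 0,"ay": 0,"az": 0}
    - {"hand": 52,"x": 0.0015,"y": 0.001,"z": 0.053,"ax": 0,"ay": 0,"az": 0}
    - {"hand": 15,"x": 0.0015,"y": 0.001,"z": 0.053,"ax": 0,"ay": 0,"az": 0}
    - {"hand": 15,"x": 0.0015,"y": 0.001,"z": 0.053,"ax": 0,"ay": 0,"az": 0}
    - {"hand": 15,"x": 0.0015,"y": 0.001,"z": 0.053,"ax": 0,"ay": 0,"az": 0}
    - {"hand": 15,"x": 0.0015,"y": 0.001,"z": 0.053,"ax": 0,"ay": 0,"az": 0}

```text
t: 31.75
tool_pos: [0.4324, -0.0865, 0.1912]
orientation: [-0.066, 3.136, -0.001]
force: [-0.8, 0.4, 6.6]
opening: 0.024
gripper_force: 10.0
```

>>> carry_out:
  newtons: 45
  targets:
    - {"hand": 15,"x": 0,"y": 0,"z": 0,"ax": 0,"ay": 0,"az": 0}
    - {"hand": 15,"x": 0,"y": 0,"z": 0,"ax": 0,"ay": 0,"az": 0}
    - {"hand": 15,"x": 0,"y": 0,"z": -0.02,"ax": 0,"ay": 0,"az": 0}
    - {"hand": 15,"x": 0,"y": 0,"z": -0.07,"ax": 0,"ay": 0,"az": 0}
    - {"hand": 15,"x": 0,"y": 0,"z": -0.12,"ax": 0,"ay": 0,"az": 0}

```text
t: 32.38
tool_pos: [0.431, -0.0862, 0.3111]
orientation: [-0.066, 3.139, 0.0]
force: [0.3, -1.1, -1.2]
opening: 0.0235
gripper_force: 45.0
```

Run:
```python
from h import *
plan((.40,.06,.145,0.0),st(-.14,.064,.145,SY-np.pi/2))
```

```text
t 32.38 grasp [ 0.4313 -0.0861  0.1441] yang 1.613 open 23.5 F [ 0.3 -1.1 -1.2] q [-0.31 -0.25  2.03  0.    1.36 -1.93]
x:0.0248 y:0.1474 z:-0.0009 ax:0.0015 ay:0.0012 az:1.6130 rows>=8.6
x:-0.0528 y:0.3062 z:-0.0008 ax:-0.0026 ay:0.0004 az:-3.0294 rows>=8.8
```

>>> carry_out:
  targets:
    - {"hand": 15,"x": 0.003,"y": 0.018,"z": 0,"ax": 0,"ay": 0,"az": 0.18}
    - {"hand": 15,"x": 0.006,"y": 0.036,"z": 0,"ax": 0,"ay": 0,"az": 0.36}
    - {"hand": 15,"x": 0.009,"y": 0.054,"z": 0,"ax": 0,"ay": 0,"az": 0.54}
    - {"hand": 15,"x": 0.012,"y": 0.072,"z": 0,"ax": 0,"ay": 0,"az": 0.72}
    - {"hand": 15,"x": 0.015,"y": 0.09,"z": 0,"ax": 0,"ay": 0,"az": 0.9}
    - {"hand": 15,"x": 0.018,"y": 0.11,"z": 0,"ax": 0,"ay": 0,"az": 1.08}
    - {"hand": 15,"x": 0.021,"y": 0.13,"z": 0,"ax": 0,"ay": 0,"az": 1.26}
    - {"hand": 15,"x": 0.025,"y": 0.147,"z": 0,"ax": 0,"ay": 0,"az": 1.44}

```text
t: 33.38
tool_pos: [0.4, 0.0602, 0.31]
orientation: [2.027, 2.397, 0.003]
force: [0.0, -0.1, -0.5]
opening: 0.0234
gripper_force: 45.0
```

Run:
```python
from h import *
plan(st(-.14,.064,.145,SY-np.pi/2))
```

```text
t 33.38 grasp [0.4005 0.0601 0.143 ] yang 0.167 open 23.4 F [ 0.  -0.1 -0.5] q [ 0.02 -0.37  2.12 -0.    1.38 -0.14]
x:0.1477 y:0.0967 z:-0.0018 ax:0.0026 ay:-0.0021 az:1.8080 rows>=9.7
```

>>> carry_out:
  targets:
    - {"hand": 15,"x": 0.015,"y": 0.01,"z": 0,"ax": 0,"ay": 0,"az": 0.18}
    - {"hand": 15,"x": 0.03,"y": 0.02,"z": 0,"ax": 0,"ay": 0,"az": 0.36}
    - {"hand": 15,"x": 0.05,"y": 0.03,"z": 0,"ax": 0,"ay": 0,"az": 0.54}
    - {"hand": 15,"x": 0.07,"y": 0.04,"z": 0,"ax": 0,"ay": 0,"az": 0.72}
    - {"hand": 15,"x": 0.09,"y": 0.055,"z": 0,"ax": 0,"ay": 0,"az": 0.9}
    - {"hand": 15,"x": 0.11,"y": 0.07,"z": 0,"ax": 0,"ay": 0,"az": 1.08}
    - {"hand": 15,"x": 0.13,"y": 0.085,"z": 0,"ax": 0,"ay": 0,"az": 1.26}
    - {"hand": 15,"x": 0.147,"y": 0.0965,"z": 0,"ax": 0,"ay": 0,"az": 1.44}

```text
t: 34.38
tool_pos: [0.4703, 0.2217, 0.31]
orientation: [3.106, 0.466, 0.004]
force: [0.0, -0.8, -1.6]
opening: 0.0236
gripper_force: 45.0
```

Run:
```python
from h import *
a=SY-np.pi/2
plan(st(-.14,.064,.145,a),st(-.13,.064,.052,a))
```

```text
t 34.38 grasp [0.4707 0.2217 0.143 ] yang -1.273 open 23.6 F [ 0.  -0.8 -1.6] q [ 0.34 -0.02  1.82 -0.    1.34  1.62]
x:0.0006 y:-0.0000 z:-0.0020 ax:0.0006 ay:-0.0026 az:0.3681 rows>=2.0
x:0.0097 y:0.0035 z:0.0911 ax:0.0006 ay:-0.0026 az:0.3681 rows>=1.5
```

>>> carry_out:
  targets:
    - {"hand": 15,"x": 0,"y": 0,"z": 0,"ax": 0,"ay": 0,"az": 0.18}
    - {"hand": 15,"x": 0,"y": 0,"z": 0,"ax": 0,"ay": 0,"az": 0.368}
    - {"hand": 15,"x": 0.009,"y": 0.0035,"z": 0.0,"ax": 0,"ay": 0,"az": 0.368}
    - {"hand": 15,"x": 0.009,"y": 0.0035,"z": 0.03,"ax": 0,"ay": 0,"az": 0.368}
    - {"hand": 15,"x": 0.009,"y": 0.0035,"z": 0.06,"ax": 0,"ay": 0,"az": 0.368}
    - {"hand": 15,"x": 0.009,"y": 0.0035,"z": 0.085,"ax": 0,"ay": 0,"az": 0.368}
    - {"hand": 15,"x": 0.009,"y": 0.0035,"z": 0.091,"ax": 0,"ay": 0,"az": 0.368}
    - {"hand": 15,"x": 0.009,"y": 0.0035,"z": 0.091,"ax": 0,"ay": 0,"az": 0.368}

```text
t: 35.38
tool_pos: [0.4803, 0.2201, 0.2194]
orientation: [3.14, -0.098, 0.004]
force: [0.8, 0.5, 0.0]
opening: 0.0235
gripper_force: 45.0
```

Run:
```python
from h import *
a=SY-np.pi/2
plan(st(-.085,.0645,.0457,a),st(-.067,.0645,.0457,a),st(-.045,.0645,.0457,a))
```

```text
t 35.38 grasp [0.4808 0.2201 0.0524] yang -1.633 open 23.5 F [0.8 0.5 0. ] q [ 0.33  0.11  1.86 -0.    1.16  1.97]
x:0.0454 y:-0.0013 z:0.0069 ax:0.0001 ay:-0.0028 az:0.0077 rows>=0.7
x:0.0634 y:-0.0011 z:0.0069 ax:0.0001 ay:-0.0028 az:0.0077 rows>=0.3
x:0.0854 y:-0.0010 z:0.0070 ax:0.0001 ay:-0.0028 az:0.0077 rows>=0.4
```

>>> carry_out:
  targets:
    - {"hand": 15,"x": 0.02,"y": -0.001,"z": 0.007,"ax": 0,"ay": 0,"az": 0.008}
    - {"hand": 15,"x": 0.04,"y": -0.001,"z": 0.007,"ax": 0,"ay": 0,"az": 0.008}
    - {"hand": 15,"x": 0.048,"y": -0.001,"z": 0.007,"ax": 0,"ay": 0,"az": 0.008}
    - {"hand": 15,"x": 0.055,"y": -0.001,"z": 0.007,"ax": 0,"ay": 0,"az": 0.008}
    - {"hand": 15,"x": 0.062,"y": -0.001,"z": 0.007,"ax": 0,"ay": 0,"az": 0.008}
    - {"hand": 15,"x": 0.062,"y": -0.001,"z": 0.007,"ax": 0,"ay": 0,"az": 0.008}

```text
t: 36.12
tool_pos: [0.5422, 0.2173, 0.2127]
orientation: [-3.139, 0.113, -0.005]
force: [-0.6, 0.8, -0.9]
opening: 0.0235
gripper_force: 45.0
```

Run:
```python
from h import *
a=SY-np.pi/2
plan(st(-.045,.0645,.0457,a)); print(read_state()['wrist_torque'])
```

```text
t 36.12 grasp [0.5428 0.2173 0.0457] yang -1.643 open 23.5 F [-0.6  0.8 -0.9] q [ 0.29  0.26  1.71 -0.    1.17  1.94]
x:0.0235 y:-0.0002 z:0.0001 ax:-0.0002 ay:-0.0033 az:-0.0021 rows>=0.4
[0.05115829 0.13907955 0.06784265]
```

>>> carry_out:
  targets:
    - {"hand": 15,"x": 0.004,"y": 0,"z": 0.0,"ax": 0,"ay": 0,"az": -0.002}
    - {"hand": 15,"x": 0.008,"y": 0,"z": 0.0,"ax": 0,"ay": 0,"az": -0.002}
    - {"hand": 15,"x": 0.012,"y": 0,"z": 0.0,"ax": 0,"ay": 0,"az": -0.002}
    - {"hand": 15,"x": 0.015,"y": 0,"z": 0.0,"ax": 0,"ay": 0,"az": -0.002}
    - {"hand": 15,"x": 0.018,"y": 0,"z": 0.0,"ax": 0,"ay": 0,"az": -0.002}

```text
t: 36.75
tool_pos: [0.559, 0.2164, 0.2121]
orientation: [-3.139, 0.11, 0.001]
force: [-9.8, 4.4, 5.1]
opening: 0.0235
gripper_force: 45.0
```

Run:
```python
from h import *
a=SY-np.pi/2
plan(st(-.045,.0645,.0457,a)); print(read_state()['wrist_torque'])
```

```text
t 36.75 grasp [0.5589 0.2164 0.0451] yang -1.641 open 23.5 F [-9.8  4.4  5.1] q [0.28 0.3  1.66 0.   1.18 1.92]
x:0.0066 y:0.0002 z:-0.0006 ax:-0.0002 ay:0.0005 az:0.0001 rows>=0.1
[0.80716471 1.56426648 0.20300757]
```

>>> carry_out:
  targets:
    - {"hand": 15,"x": 0.003,"y": -0.0005,"z": -0.0005,"ax": 0,"ay": 0,"az": 0}
    - {"hand": 15,"x": 0.006,"y": -0.0005,"z": -0.0005,"ax": 0,"ay": 0,"az": 0}
    - {"hand": 15,"x": 0.008,"y": -0.0005,"z": -0.0005,"ax": 0,"ay": 0,"az": 0}
    - {"hand": 15,"x": 0.01,"y": -0.0005,"z": -0.0005,"ax": 0,"ay": 0,"az": 0}
    - {"hand": 15,"x": 0.01,"y": -0.0005,"z": -0.0005,"ax": 0,"ay": 0,"az": 0}

```text
t: 37.38
tool_pos: [0.5665, 0.2165, 0.2115]
orientation: [3.139, -0.109, -0.013]
force: [-23.2, 5.4, 11.2]
opening: 0.0237
gripper_force: 45.0
```

Run:
```python
from h import *
a=SY-np.pi/2
plan(st(-.045,.0645,.0457,a)); print(read_state()['wrist_torque'])
```

```text
t 37.38 grasp [0.5651 0.2164 0.0445] yang -1.64 open 23.7 F [-23.2   5.4  11.2] q [0.28 0.32 1.64 0.   1.19 1.92]
x:-0.0009 y:0.0008 z:-0.0012 ax:0.0012 ay:0.0083 az:0.0007 rows>=0.0
[0.77627739 3.88647309 0.17605199]
```

Bottomed (23 N, same depth). I release and check all three.

>>> carry_out:
  newtons: 10
  targets:
    - {"hand": 15,"x": -0.003,"y": 0,"z": 0,"ax": 0,"ay": 0,"az": 0}
    - {"hand": 42,"x": -0.003,"y": 0,"z": 0,"ax": 0,"ay": 0,"az": 0}
    - {"hand": 42,"x": -0.003,"y": 0,"z": 0,"ax": 0,"ay": 0,"az": 0}
    - {"hand": 42,"x": -0.003,"y": 0,"z": 0,"ax": 0,"ay": 0,"az": 0}
    - {"hand": 42,"x": -0.003,"y": 0,"z": -0.04,"ax": 0,"ay": 0,"az": 0}
    - {"hand": 20,"x": -0.003,"y": 0,"z": -0.1,"ax": 0,"ay": 0,"az": 0}
    - {"hand": 0,"x": -0.06,"y": 0.0,"z": -0.11,"ax": 0,"ay": 0,"az": 0}
    - {"hand": 0,"x": -0.12,"y": -0.03,"z": -0.11,"ax": 0,"ay": 0,"az": 0}

```text
t: 38.38
tool_pos: [0.456, 0.2511, 0.325]
orientation: [-3.138, 0.115, -0.011]
force: [0.0, 1.0, 0.4]
opening: 0.0137
gripper_force: 0.0
```

Run:
```python
from h import *
seated()
a=SY-np.pi/2
for n in('top','side'):
    im,_,w=cloud(n); m=(abs(w[...,0]-.6)<.12)&(abs(w[...,1]-.15)<.06)&(w[...,2]>.075)&(w[...,2]<.11)&(im.max(2)<70); print('rib',w[m].mean(0), m.sum())
plan(st(.07,0,.16,a),st(.07,0,.094,a),st(.05,0,.094,a),st(-.0635,0,.094,a))
```

```text
top 1 217 Xmin -0.0731 X med -0.0454 Y 0.0673 z 0.04
top 2 213 Xmin -0.073 X med -0.0449 Y 0.004 z 0.04
top 3 213 Xmin -0.0738 X med -0.0461 Y -0.0606 z 0.04
side 1 180 Xmin -0.0723 X med -0.0441 Y 0.0624 z 0.04
side 2 188 Xmin -0.0724 X med -0.0438 Y -0.0002 z 0.04
side 3 217 Xmin -0.0728 X med -0.0449 Y -0.0647 z 0.04
rib [0.63569556 0.14756292 0.09278925] 123
rib [0.63588307 0.14120675 0.08820441] 133
t 38.58 grasp [0.4561 0.2522 0.1562] yang -1.639 open 1.0 F [-1.1  0.1 -0.1] q [ 0.41 -0.03  1.81 -0.    1.36  2.05]
x:0.2274 y:0.0935 z:-0.0029 ax:-0.0003 ay:-0.0042 az:0.0015 rows>=3.9
x:0.2271 y:0.0935 z:0.0631 ax:-0.0003 ay:-0.0042 az:0.0015 rows>=1.1
x:0.2071 y:0.0935 z:0.0630 ax:-0.0003 ay:-0.0042 az:0.0015 rows>=0.3
x:0.0936 y:0.0933 z:0.0625 ax:-0.0003 ay:-0.0042 az:0.0015 rows>=1.8
```

All three sit at the same depth. I close the cover from behind the rib.

>>> carry_out:
  targets:
    - {"hand": 0,"x": 0.055,"y": 0.023,"z": -0.01,"ax": 0,"ay": 0,"az": 0}
    - {"hand": 0,"x": 0.11,"y": 0.046,"z": -0.01,"ax": 0,"ay": 0,"az": 0}
    - {"hand": 0,"x": 0.165,"y": 0.07,"z": -0.01,"ax": 0,"ay": 0,"az": 0}
    - {"hand": 0,"x": 0.22,"y": 0.0935,"z": -0.01,"ax": 0,"ay": 0,"az": 0}
    - {"hand": 0,"x": 0.229,"y": 0.0935,"z": 0,"ax": 0,"ay": 0,"az": 0}
    - {"hand": 0,"x": 0.229,"y": 0.0935,"z": 0.03,"ax": 0,"ay": 0,"az": 0}
    - {"hand": 0,"x": 0.229,"y": 0.0935,"z": 0.055,"ax": 0,"ay": 0,"az": 0}
    - {"hand": 0,"x": 0.229,"y": 0.0935,"z": 0.063,"ax": 0,"ay": 0,"az": 0}

```text
t: 39.58
tool_pos: [0.6773, 0.142, 0.2574]
orientation: [3.139, -0.111, -0.002]
force: [-0.8, -0.3, 0.2]
opening: 0.0006
gripper_force: 0.0
```

Run:
```python
from h import *
a=SY-np.pi/2
plan(st(.05,0,.094,a),st(-.0635,0,.094,a))
```

```text
t 39.58 grasp [0.6771 0.1418 0.0904] yang -1.641 open 0.6 F [-0.8 -0.3  0.2] q [ 0.13  0.48  1.34 -0.    1.32  1.77]
x:-0.0216 y:-0.0013 z:-0.0035 ax:0.0009 ay:0.0010 az:-0.0006 rows>=0.4
x:-0.1351 y:-0.0012 z:-0.0034 ax:0.0009 ay:0.0010 az:-0.0006 rows>=1.8
```

>>> carry_out:
  targets:
    - {"hand": 0,"x": -0.015,"y": -0.001,"z": -0.003,"ax": 0,"ay": 0,"az": 0}
    - {"hand": 0,"x": -0.03,"y": -0.001,"z": -0.003,"ax": 0,"ay": 0,"az": 0}
    - {"hand": 0,"x": -0.045,"y": -0.001,"z": -0.003,"ax": 0,"ay": 0,"az": 0}
    - {"hand": 0,"x": -0.06,"y": -0.001,"z": -0.003,"ax": 0,"ay": 0,"az": 0}
    - {"hand": 0,"x": -0.075,"y": -0.001,"z": -0.003,"ax": 0,"ay": 0,"az": 0}
    - {"hand": 0,"x": -0.09,"y": -0.001,"z": -0.003,"ax": 0,"ay": 0,"az": 0}
    - {"hand": 0,"x": -0.105,"y": -0.001,"z": -0.003,"ax": 0,"ay": 0,"az": 0}
    - {"hand": 0,"x": -0.12,"y": -0.001,"z": -0.003,"ax": 0,"ay": 0,"az": 0}

```text
t: 40.58
tool_pos: [0.5587, 0.1521, 0.2644]
orientation: [-3.139, 0.11, -0.01]
force: [3.6, 0.6, -1.2]
opening: 0.0004
gripper_force: 1.3
```

>>> carry_out:
  targets:
    - {"hand": 0,"x": -0.005,"y": 0,"z": 0,"ax": 0,"ay": 0,"az": 0}
    - {"hand": 0,"x": -0.01,"y": 0,"z": 0,"ax": 0,"ay": 0,"az": 0}
    - {"hand": 0,"x": -0.013,"y": 0,"z": 0,"ax": 0,"ay": 0,"az": 0}
    - {"hand": 0,"x": -0.015,"y": 0,"z": 0,"ax": 0,"ay": 0,"az": 0}
    - {"hand": 0,"x": -0.017,"y": 0,"z": 0,"ax": 0,"ay": 0,"az": 0}

```text
t: 41.2
tool_pos: [0.5428, 0.1528, 0.2634]
orientation: [-3.14, 0.111, -0.012]
force: [17.9, -1.1, -9.4]
opening: 0.0003
gripper_force: 8.8
```

Run:
```python
from h import *
a=SY-np.pi/2
plan(st(-.0635,0,.094,a))
```

```text
t 41.2 grasp [0.5441 0.1528 0.0964] yang -1.641 open 0.3 F [17.9 -1.1 -9.4] q [ 0.18  0.14  1.74 -0.    1.25  1.83]
x:-0.0001 y:0.0001 z:0.0024 ax:-0.0004 ay:-0.0079 az:-0.0005 rows>=0.0
```

The cover hit its shut stop at 18 N, at the predicted place. I withdraw and verify.

>>> carry_out:
  targets:
    - {"hand": 0,"x": -0.002,"y": 0,"z": 0,"ax": 0,"ay": 0,"az": 0}
    - {"hand": 0,"x": 0.015,"y": 0,"z": 0,"ax": 0,"ay": 0,"az": 0}
    - {"hand": 0,"x": 0.02,"y": 0,"z": -0.03,"ax": 0,"ay": 0,"az": 0}
    - {"hand": 0,"x": 0.02,"y": 0,"z": -0.08,"ax": 0,"ay": 0,"az": 0}
    - {"hand": 0,"x": -0.03,"y": 0,"z": -0.1,"ax": 0,"ay": 0,"az": 0}
    - {"hand": 0,"x": -0.08,"y": -0.02,"z": -0.12,"ax": 0,"ay": 0,"az": 0}
    - {"hand": 0,"x": -0.12,"y": -0.07,"z": -0.12,"ax": 0,"ay": 0,"az": 0}
    - {"hand": 0,"x": -0.13,"y": -0.11,"z": -0.12,"ax": 0,"ay": 0,"az": 0}

```text
t: 42.2
tool_pos: [0.4171, 0.2729, 0.3827]
orientation: [3.139, -0.11, 0.004]
force: [0.2, -0.2, -0.4]
opening: 0.0008
gripper_force: 0.0
```

Run:
```python
from h import *
plan()
for n in('top','side'):
    im,_,w=cloud(n); m=(abs(w[...,0]-.57)<.12)&(abs(w[...,1]-.15)<.06)&(w[...,2]>.075)&(w[...,2]<.11)&(im.max(2)<70); print('rib',w[m].mean(0), m.sum())
cv2.imwrite('pics/fin.png',im[100:460,130:560])
```

```text
t 42.2 grasp [0.4175 0.2729 0.2157] yang -1.641 open 0.8 F [ 0.2 -0.2 -0.4] q [ 0.48 -0.14  1.8  -0.    1.48  2.12]
rib [0.52656252 0.15538026 0.09501591] 112
rib [0.52613538 0.14891817 0.08876061] 132
```

View pics/fin.png

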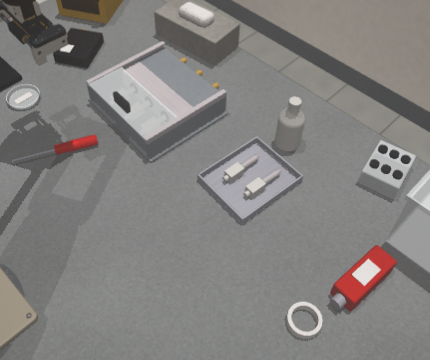

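The cover is shut (rib travel about 110 mm), both spent tubes are in the tray, the bench is clear of fresh tubes and the bystanders are untouched.

```bash
python3 -c "
from plant import robot; print(robot.close_job())"
```

```text
the job is handed in; nothing more can be done
None
```

The job is handed in: both spent tubes lie in the steel tray, all three fresh tubes are pushed home in their own collets, and the cover is fully shut, with the other things on the bench untouched.

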